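# Wind a bench welding positioner round by its folding crank and hook it locked

### The arm

A 6-joint arm with a two-finger parallel gripper is mounted at the origin on a cart in front of the work surface, level with it; the furniture and walls round the work are solid. World frame = base frame: x ahead of the robot, y to its left, z up, the work surface at z = 0. Lengths are in mm, angles in rad, forces in N, time in s.
With the tool pointing down it reaches from about 300 to 875 mm from the base axis. Payload 6.4 kg.
Tool frame: the origin (TCP) lies at the very end of the fingers, on their centre line; the grasp point (between the pads) lies 19 mm behind it; y points along the fingers, x is the direction in which the jaws open and shut, and the axes are right-handed (so a half turn about y gives the same grasp; the last joint's range is limited). The gripper opens to 85 mm and grips with 20 to 120 N. Pads are 22 mm wide; open, the fingers measure 114 mm over their backs; the gripper's body (76 mm by 85 mm) begins 54 mm behind the grasp point. The pads swing forward as they close: fully open they stand 13 mm farther back than shut.
Start: joints at [1.032, 0.181, 1.607, -0, 1.354, -0.206], TCP at [187.836, 543.469, 231.288] pointing down, gripper open.
Joint ranges: [-2.99, 2.99], [-0.89, 2.07], [0.3, 2.58], [-1.14, 4.28], [0, 2.63], [-3.12, 3.12]. Speed limits (rad/s): [2.57, 2.57, 3.01, 3.14, 3.14, 3.14].

### API

Orientations are given as a rotation vector (axis times angle).
In Python, from plant import r, eyes, finish_job gives the robot as it stands.
- The arm moves only by the tool drive_tool, never from a script. Its argument "moves" is a list of rows, each a list of 7 numbers: the shift along the tool's x, y, z in cm, then the turn, a rotation vector about the tool's x, y, z in rad, then the opening, from -1 (shut) to 1 (fully open), so that 0 is half open. In form: [[dx, dy, dz, rx, ry, rz, fingers], ...]. A call has 1 to 20 rows; each row is the pose to reach, as a shift and turn from the pose commanded when the call began, along the tool's axes at that moment; what a row does not reach only later rows make up. A row lasts 1/10 s, in which the tool goes at most 50 mm and 8.59 degrees, less where a joint would pass 70% of its speed; a pose out of reach is approached as far as the arm can. A call with a gripper value outside its range is refused whole. The fingers move at their own pace and stop on an object; "squeeze" is the grip in N (left out, the last holds). Time passes only in rows, so rows that repeat a pose let the fingers close. It gives the time, the measured TCP pose, the force and the opening at its end, in the units of the state.
- r.state(): the state, without advancing time (a new reading comes with each control period).
- eyes.camera(name): name is "side" or "top" or "wrist"; returns a dict with "image" (384x512x3 uint8, blue, green, red), "z_map" (384x512 float32, mm along the optical axis (not along the pixel's ray), 0 where there is no reading), "intrinsics" (3x3 intrinsics, pixels), "k1" (the pictures are not rectified: a ray, as slopes to the right and down, at radius r is drawn at 1 + k1 r^2 times it, then the intrinsics apply), "xyz" and "orientation" of the camera in the world; the wrist camera has in their place "tool_from_camera" (4x4, takes a point from camera to tool coordinates, whose origin is the TCP and whose axes are the tool frame's). Camera axes: x right, y down, z forward; pixel columns grow to the right and rows downward; lengths in mm; the calibration is good to about 2 mm. A picture is of the moment at which its call begins: read the wrist's pose just before it.
- finish_job(): hands the job in, once; it reports no verdict.
The state is a dict: "time": time; "joints": joint angles; "joint_velocities": joint speeds; "tau": joint torques, N m; "ee_pos": TCP position; "eef_rot": TCP orientation; "wrist_force": force on the tool from outside, world axes, zero at the start; "moment": the same for the moment, N m; "width": finger opening in mm.
Only numpy, scipy, OpenCV 4.12 (cv2) and the standard library are available. Lean on these libraries where they do the work, as an engineer would, in place of code of your own. Each camera call takes 0.05 s, during which the arm holds its last target. There are 200 camera calls.

### The job

Set the small welding positioner on the bench for tacking: fold its crank handle out until it stands upright, wind the crank until the eye on the turntable's rim lies squarely under the raised lock hook, then swing the hook over by its ball knob so that it drops through the eye and is fully home. Turn the table only with the crank, never by pushing on the table or the work on it, keep the hook up until the eye is there, and leave the tin and the magnetic square lying beside it where they are.

Things in the scene. Friction and masses are not known exactly. Their poses are not given: they have to be found in the camera images.
- positioner: Grey cast base of the welding positioner, fixed to the bench, 280 x 140 mm. Origin at the centre of its underside, z up; its x axis runs from the crank (63 mm behind the origin) to the turntable (63 mm ahead of it). The lock hook stands on its -y side. Gear head 90 x 96 mm, its flat top 92 mm above the bench.
- crank_axis (a point): Point on the crank's vertical shaft, 135 mm above the bench. The crank arm (a steel bar 16 mm wide, its top 122 mm above the bench) turns about it, more than a turn each way. The crank is geared to the turntable 4 to 1 and in the opposite sense: a full turn of the crank counter-clockwise seen from above turns the table a quarter turn clockwise. It turns lightly (about 2 N at the handle) and stays where it is left.
- handle_hinge (a point): Fold hinge of the crank handle, at the outer end of the crank arm: 46 mm from the crank's axis, 137 mm above the bench. The hinge pin is level and square to the arm. It turns round with the crank.
- handle_end (a point): Middle of the free end of the handle grip, 76 mm from the fold hinge. The grip is a straight black plastic round, 20 mm in diameter, from 12 mm to 76 mm from the hinge, and it spins freely about its own length. Folded, it lies level along the top of the arm, over the crank's axis and 20 mm past it, 15 mm (centre line) above the arm; unfolded, it stands straight up at the outer end of the arm, its end 213 mm above the bench.
- handle (a joint): Fold angle of the handle: 0 folded flat along the arm, 1.571 standing upright (its stop). A stiff hinge (about 1.5 N at the grip): it stays where it is left.
- turntable: Round steel turntable, 130 mm in diameter, 16 mm thick, its flat top 89 mm above the bench, with a short angle-iron offcut and a gusset plate fixed on it (up to 32 mm tall). Origin on its vertical axis, 81 mm above the bench. It starts 0.9 to 1.7 rad counter-clockwise, seen from above, of the place where the eye is under the hook.
- table_eye (a point): Centre of the eye, a level ring of 8 mm round bar with a 20 mm hole, welded to the turntable's rim 81 mm from its axis, 81 mm above the bench.
- hook_mouth (a point): Fixed point that the eye's centre must come to: where the hook's bar comes straight down as it closes, 81 mm from the turntable's axis, 81 mm above the bench.
- hook_pivot (a point): Centre of the lock hook's level hinge pin, 50 mm from the hook mouth towards the crank's end of the base and 81 mm above the bench. The hook swings in the upright plane through this point and the mouth. On the side away from the table a bracket holds the pin.
- hook_knob (a point): Centre of the black ball knob on the hook, 24 mm in diameter, 72 mm from the hook pivot. Raised, it stands on the far side of the pivot from the mouth, 137 to 148 mm above the bench; closed, it is 61 mm from the pivot on the mouth's side, 119 mm above the bench.
- hook (a joint): Angle of the lock hook, a sickle of 8 mm round bar bent to a 50 mm radius about its pivot: 0 closed (its stop; the tip is 23 mm below the eye's centre), about 1.4 to 1.7 raised at the start. A stiff hinge (about 1 N at the knob): it stays where it is left. The bar strikes the ring if the eye is not under it.
- parts_tin: Small closed steel tin, 132 x 96 x 49 mm, on the left beyond the positioner: leave alone. Origin at the centre of the underside.
- weld_square: Flat red three-cornered magnetic welding square, 95 x 95 x 15 mm, lying on the bench between the tin and the positioner: leave alone. Origin at the centre of the underside.

How it is judged:
By the outcome, as a careful person would: the job done as asked, in the order asked, and still so for the second after the job is handed in, with the robot touching nothing.
It also fails if it takes over 56 s, if anything falls off the work surface, if the arm or the gripper's body presses on something with over 40 N, if the wrist force passes 120 N, or if a joint passes its speed limit or range.

## Working session

There is one attempt and no reset: what is moved stays moved. The work goes in short steps, Python scripts to look and compute and a tool call to move; the robot and the scene stay as the last step left them, time stands still between calls to the robot, and variables do not carry over. Pictures are saved under pics/ and viewed, about 8 in all and at most 12, crops included, and the job is handed in when it is done.

Besides the shell and the picture viewer there is one more tool, called after "Request:" by a JSON object that holds its "api" and its "payload", one argument or row to a line. drive_tool: Moves the arm, as the interface text tells. Its arguments: {"type":"object","properties":{"moves":{"type":"array","items":{"type":"array","items":{"type":"number"}}},"squeeze":{"type":"number"}},"required":["moves"]}

```bash
ls; mkdir -p pics; cat > h.py <<'E'
import numpy as np,cv2,pickle
from scipy.spatial.transform import Rotation as R
from plant import r,eyes
def cam(n):
    s=r.state(); c=eyes.camera(n)
    if n=='wrist':
        T=np.eye(4);T[:3,:3]=R.from_rotvec(s['eef_rot']).as_matrix();T[:3,3]=s['ee_pos'];T=T@np.array(c['tool_from_camera'])
    else:
        T=np.eye(4);o=np.array(c['orientation']);T[:3,:3]=o if o.shape==(3,3) else R.from_rotvec(o).as_matrix();T[:3,3]=c['xyz']
    c['T']=T;pickle.dump(dict(c),open(n+'.pkl','wb'));return c
def load(n): return pickle.load(open(n+'.pkl','rb'))
def ray(c,u,v):
    K=np.array(c['intrinsics']);p=np.array([(u-K[0,2])/K[0,0],(v-K[1,2])/K[1,1]]);q=p.copy()
    for _ in range(20):q=p/(1+c['k1']*(q@q))
    return np.array([q[0],q[1],1])
def atz(c,u,v,z):
    d=c['T'][:3,:3]@ray(c,u,v);o=c['T'][:3,3];return o+d*(z-o[2])/d[2]
def dep(c,u,v):
    return (c['T']@np.append(ray(c,u,v)*c['z_map'][int(v),int(u)],1))[:3]
def proj(c,P):
    q=np.linalg.inv(c['T'])@np.append(P,1);q=q[:2]/q[2];q=q*(1+c['k1']*(q@q));K=np.array(c['intrinsics']);return np.array([K[0,0]*q[0]+K[0,2],K[1,1]*q[1]+K[1,2]])
def cloud(c):
    H,W=c['z_map'].shape;K=np.array(c['intrinsics']);u,v=np.meshgrid(np.arange(W),np.arange(H))
    p=np.stack([(u-K[0,2])/K[0,0],(v-K[1,2])/K[1,1]],-1);q=p.copy()
    for _ in range(20):q=p/(1+c['k1']*(q**2).sum(-1,keepdims=True))
    X=np.concatenate([q,np.ones((H,W,1))],-1)*c['z_map'][...,None]
    return X@c['T'][:3,:3].T+c['T'][:3,3]
def crop(c,name,x0,y0,x1,y1,s):
    cv2.imwrite('pics/'+name+'.png',cv2.resize(c['image'][y0:y1,x0:x1],None,fx=s,fy=s,interpolation=cv2.INTER_CUBIC))
def tool(P=None):
    s=r.state();M=R.from_rotvec(s['eef_rot']).as_matrix();return s,M
E
python3 - <<'E'
from h import *
for n in('top','side'):
    c=cam(n);print(n,c['T'].round(3).tolist(),c['k1'])
print(r.state())
a=load('top')['image'];b=load('side')['image']
cv2.imwrite('pics/a.png',cv2.resize(a,None,fx=1.5,fy=1.5));cv2.imwrite('pics/b.png',cv2.resize(b,None,fx=1.5,fy=1.5))
E
```

```text
pics
top [[-0.021, -0.989, 0.148, 367.879], [-1.0, 0.022, 0.004, -172.699], [-0.007, -0.148, -0.989, 1177.795], [0.0, 0.0, 0.0, 1.0]] 0.02838851220889539
side [[0.984, -0.077, 0.162, 365.201], [-0.179, -0.475, 0.862, -912.937], [0.011, -0.877, -0.481, 517.64], [0.0, 0.0, 0.0, 1.0]] -0.0402503184728547
{'time': 0.1, 'joints': array([ 1.03171168e+00,  1.81464176e-01,  1.60788238e+00,  2.94525588e-06,
        1.35381452e+00, -2.06278636e-01]), 'joint_velocities': array([ 1.58181451e-04,  8.05140954e-04, -4.71306720e-03,  1.01927923e-04,
        3.19997183e-05,  4.50076682e-04]), 'tau': array([ 9.66983062e-04, -4.45881057e+01, -3.52237558e+01, -1.60639161e-04,
        4.09796834e-03,  1.53922349e-05]), 'ee_pos': array([187.56568145, 543.03198966, 230.4880801 ]), 'eef_rot': array([-1.34910512, -0.95953266,  0.9619135 ]), 'wrist_force': array([ 0.09208245, -0.7011443 , -1.02131557]), 'moment': array([ 0.03010214, -0.0221479 , -0.01217383]), 'width': 85.53986270044923}
```

View pics/a.png

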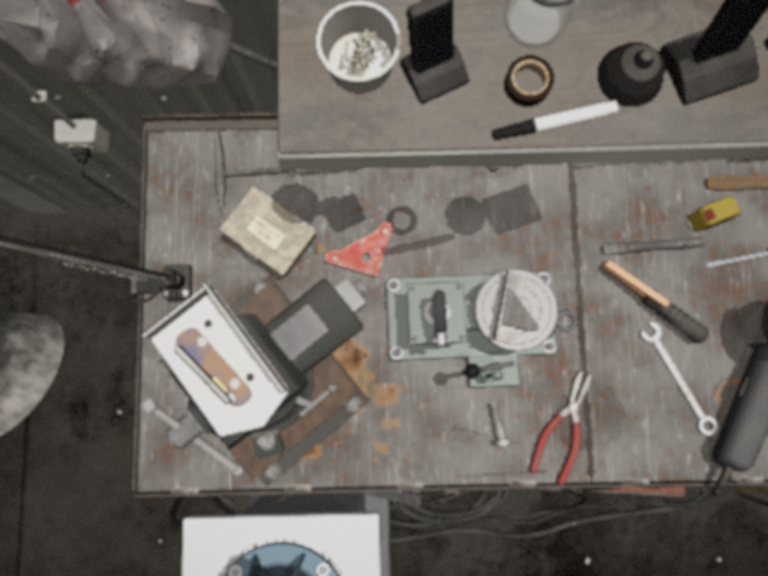

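View pics/b.png

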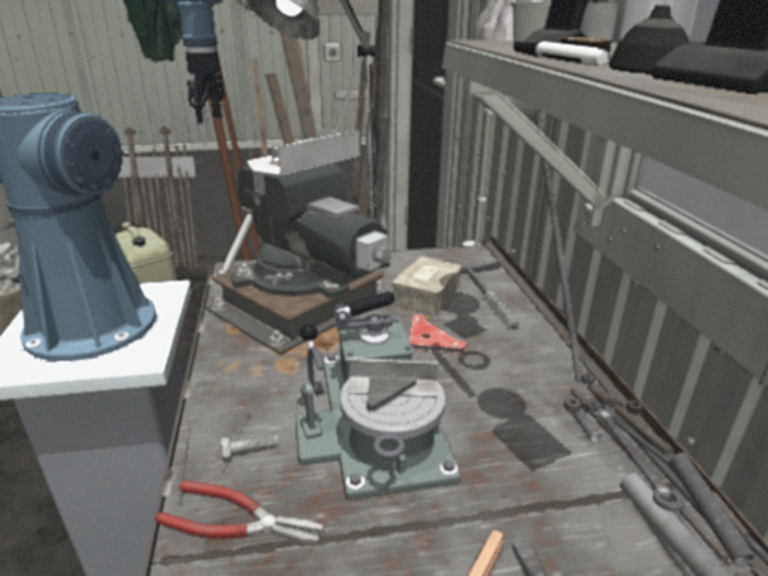

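```bash
python3 - <<'E'
from h import *
c=load('top');crop(c,'c',250,170,400,270,5)
X=cloud(c)
for n,u,v,z in[('table',516,310,89),('eye',566,320,81),('hookknob',439,379,142),('corner',395,285,15),('corner2',546,350,15)]:
    print(n,atz(c,u/1.5,v/1.5,z).round(1),dep(c,u/1.5,v/1.5).round(1))
m=(X[...,2]>90)&(X[...,2]<180)&(X[...,0]>380)&(X[...,0]<680)&(X[...,1]>-450)&(X[...,1]<-80)
v,u=np.where(m);print(u.min(),u.max(),v.min(),v.max(),m.sum())
# table top plane fit
t=(abs(X[...,2]-89)<3)&(X[...,1]<-200)&m[...]|False
# shelf edge
s=X[100,180:380:40];print(s.round(0));print(X[85,200:400:40].round(0))
E
```

```text
table [ 473.1 -385.8   89. ] [ 471.9 -383.4  101.3]
eye [ 456.3 -465.4   81. ] [ 462.7 -486.4    2.4]
hookknob [ 368.  -256.5  142. ] [ 368.  -268.1   -1.2]
corner [ 527.3 -197.6   15. ] [ 526.  -197.4   24.3]
corner2 [ 412.3 -446.7   15. ] [ 412.1 -445.9   18.3]
212 371 180 247 2505
[[ 775.   17.    3.]
 [ 615. -122.  461.]
 [ 614. -186.  459.]
 [ 612. -251.  458.]
 [ 611. -316.  457.]]
[[ 640.  -90.  463.]
 [ 638. -155.  463.]
 [ 636. -219.  465.]
 [ 635. -284.  464.]
 [ 628. -345.  477.]]
```

View pics/c.png

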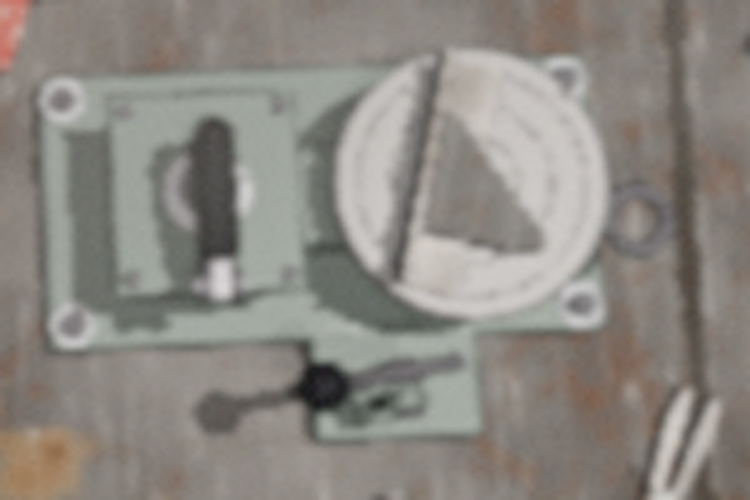

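```bash
cat > geo.py <<'E'
from h import *
c=load('top')
f=lambda u,v,z:atz(c,250+u/5,170+v/5,z)
B=[f(*p,20) for p in((62,100),(565,78),(582,305),(72,325))]
E
python3 - <<'E'
from geo import *
B=np.array(B);print(B.round(1));O=B.mean(0);print('O',O.round(1))
ex=(B[1]+B[2]-B[0]-B[3])[:2];print('L',np.linalg.norm(ex)/2);ex/=np.linalg.norm(ex);print('yaw',np.arctan2(ex[1],ex[0]))
ey=np.array([-ex[1],ex[0]])
T=f(471,183,89);E=f(638,218,81);Kn=f(324,386,142);He=f(213,120,137);Hi=f(221,293,137)
for n,p in(('T',T),('E',E),('Kn',Kn),('He',He),('Hi',Hi)):
    d=p[:2]-O[:2];print(n,p.round(1),'local',(d@ex).round(1),(d@ey).round(1))
print('eye r',np.linalg.norm((E-T)[:2]),'handle len',np.linalg.norm((He-Hi)[:2]))
C=O[:2]-63*ex;print('crank from O',C,'table from O',O[:2]+63*ex)
X=cloud(c)
m=(abs(X[...,2]-89)<4)&(np.linalg.norm(X[...,:2]-T[:2],axis=-1)<75);print('table top pts',X[m].mean(0),m.sum())
gx=(abs(X[...,2]-92)<6)&(np.linalg.norm(X[...,:2]-C,axis=-1)<75);print('head',X[gx].mean(0))
k=(X[...,2]>130)&(X[...,0]<400)&(X[...,0]>330)&(X[...,1]<-200)&(X[...,1]>-320);print('knob',X[k].round(0)[:30].tolist())
# side view knob check (309,331)/1.5 , eye (388,447)/1.5
s=load('side')
for n,P in(('Kn',Kn),('E',E),('T',T),('He',He),('Hi',Hi)):print(n,(proj(s,P)*1.5).round(0))
E
```

```text
[[ 526.6 -195.2   20. ]
 [ 532.2 -450.    20. ]
 [ 417.7 -451.8   20. ]
 [ 413.1 -197.3   20. ]]
O [ 472.4 -323.6   20. ]
L 254.72105692161875
yaw -1.550670232644105
T [ 473.3 -386.3   89. ] local 62.7 -0.4
E [ 455.7 -466.    81. ] local 142.1 -19.6
Kn [ 379.  -306.1  142. ] local -19.4 -93.1
He [ 499.9 -261.4  137. ] local -61.7 28.7
Hi [ 421.4 -262.2  137. ] local -62.4 -49.8
eye r 81.61840893862698 handle len 78.49627808472488
crank from O [ 471.15344721 -260.60137025] table from O [ 473.68916388 -386.57585235]
table top pts [ 474.55586007 -387.55355348   88.59540399] 1584
head [ 473.69745195 -262.96450037   91.0094131 ]
knob [[391.0, -300.0, 141.0], [391.0, -303.0, 141.0], [391.0, -305.0, 141.0], [390.0, -307.0, 143.0], [390.0, -310.0, 137.0], [388.0, -298.0, 142.0], [388.0, -300.0, 147.0], [388.0, -302.0, 148.0], [388.0, -304.0, 145.0], [388.0, -307.0, 145.0], [388.0, -309.0, 145.0], [388.0, -312.0, 138.0], [386.0, -296.0, 139.0], [386.0, -298.0, 145.0], [386.0, -299.0, 148.0], [386.0, -302.0, 147.0], [386.0, -304.0, 147.0], [386.0, -306.0, 149.0], [386.0, -308.0, 148.0], [386.0, -311.0, 147.0], [386.0, -314.0, 139.0], [384.0, -294.0, 140.0], [384.0, -296.0, 142.0], [384.0, -297.0, 146.0], [384.0, -299.0, 150.0], [384.0, -302.0, 147.0], [384.0, -304.0, 149.0], [384.0, -306.0, 146.0], [384.0, -308.0, 149.0], [384.0, -311.0, 146.0]]
Kn [310. 330.]
E [391. 447.]
T [393. 395.]
He [396. 309.]
Hi [339. 314.]
```

```bash
cat >> h.py <<'E'
def rows(targets):
    """targets: list of (P, Rmat) -> tool rows cm/rad from current measured pose"""
    s=r.state();M=R.from_rotvec(s['eef_rot']).as_matrix();p=np.array(s['ee_pos'])
    for P,Q in targets:
        print(np.round(np.r_[M.T@(np.array(P)-p)/10,R.from_matrix(M.T@Q).as_rotvec()],3).tolist())
E
python3 - <<'E'
from geo import *
s,M=tool();print('M',M.round(3).tolist())
O=np.array([472.5,-323.6]);a=-1.5507;ex=np.array([np.cos(a),np.sin(a)]);ey=np.array([-ex[1],ex[0]])
L=lambda p:((p[:2]-O)@ex,(p[:2]-O)@ey)
for z in(115,125):print('tip',L(f(463,359,z)))
for z in(137,142,148):print('knob',L(f(324,386,z)))
for z in(110,130,160):print('bar z%d'%z,L(f(390,374,z)))
X=cloud(c)
for y in range(-200,500,60):
    m=(X[...,1]>y)&(X[...,1]<y+60)&(X[...,0]>150)&(X[...,0]<580)
    print(y,X[m][:,2].max().round() if m.any() else None,X[m][X[m][:,2].argmax()].round() if m.any() else '')
a1=a; Q=np.array([[0,1,0],[0,0,0],[0,0,0]])
E
```

```text
M [[0.327, -0.001, -0.945], [0.945, -0.001, 0.327], [-0.002, -1.0, 0.0]]
tip (np.float64(48.134900079214965), np.float64(-83.27301629907174))
tip (np.float64(46.2426430463217), np.float64(-83.44514986583467))
knob (np.float64(-18.758904751106677), np.float64(-93.09170521741751))
knob (np.float64(-19.403673190008714), np.float64(-93.13242209514054))
knob (np.float64(-20.177395316691168), np.float64(-93.18128234840815))
bar z110 (np.float64(15.247303092807318), np.float64(-88.65106812727235))
bar z130 (np.float64(12.096500766092909), np.float64(-88.89299134045305))
bar z160 (np.float64(7.370297276021183), np.float64(-89.25587616022412))
-200 1178.0 [ 368. -173. 1178.]
-140 223.0 [455. -83. 223.]
-80 318.0 [368. -42. 318.]
-20 317.0 [459.  24. 317.]
40 316.0 [489.  47. 316.]
100 538.0 [380. 160. 538.]
160 546.0 [378. 170. 546.]
220 311.0 [551. 279. 311.]
280 337.0 [552. 296. 337.]
340 None 
400 None 
460 -731.0 [ 410.  503. -731.]
```

```bash
python3 - <<'E'
from geo import *
X=cloud(c)
m=(X[...,2]>330)&(X[...,0]<600)&(X[...,0]>50)&(X[...,2]<1100)
v,u=np.where(m);print(len(u))
for i in range(0,len(u),max(1,len(u)//15)):print(u[i],v[i],X[v[i],u[i]].round())
s=load('side');S=cloud(s)
m=(S[...,2]>330)&(S[...,0]<600)&(S[...,0]>50)&(S[...,1]<400)&(S[...,1]>-450);v,u=np.where(m);print(len(u))
for i in range(0,len(u),max(1,len(u)//20)):print(u[i],v[i],S[v[i],u[i]].round())
# target frame A: tool y down, tool x along world ~ local x axis
a=-1.5507
for sg in(1,-1):
    x=np.array([np.cos(a)*sg,np.sin(a)*sg,0]);y=np.array([0,0,-1.]);Q=np.stack([x,y,np.cross(x,y)],1)
    rows([((471.5,-261,420),Q)])
E
```

```text
2587
0 157 [556. 297. 335.]
14 213 [434. 174. 511.]
30 217 [428. 156. 500.]
39 221 [423. 145. 496.]
42 225 [416. 138. 499.]
42 229 [410. 137. 502.]
3 234 [402. 172. 541.]
9 238 [397. 165. 537.]
19 242 [391. 155. 530.]
34 246 [386. 139. 519.]
18 251 [379. 155. 532.]
14 256 [372. 158. 535.]
23 261 [365. 148. 529.]
17 267 [357. 156. 530.]
18 274 [348. 155. 528.]
1 288 [329. 180. 522.]
2337
164 0 [316. 211. 514.]
175 2 [344. 243. 509.]
187 4 [376. 203. 505.]
201 6 [414. 249. 499.]
173 9 [337. 245. 492.]
200 11 [411. 248. 487.]
186 14 [372. 262. 479.]
182 17 [360. 259. 471.]
192 20 [387. 256. 463.]
200 24 [408. 236. 454.]
240 35 [536. 341. 416.]
245 58 [548. 318. 349.]
52 70 [ 65.   6. 376.]
47 77 [ 71. -54. 371.]
69 80 [105. -25. 358.]
36 84 [ 52. -71. 361.]
71 86 [107. -27. 346.]
61 89 [ 93. -53. 345.]
45 92 [ 71. -87. 347.]
49 95 [ 75. -79. 339.]
43 100 [ 67. -95. 333.]
[-66.744, -18.866, -53.097, 0.002, 2.789, -0.001]
[-66.744, -18.866, -53.097, -0.001, -0.353, -0.001]
```

```bash
python3 - <<'E'
from geo import *
s=load('side');S=cloud(s);X=cloud(c)
for n,A in(('side',S),('top',X)):
    m=(A[...,2]>390)&(A[...,0]<600)&(A[...,0]>150)&(A[...,1]>90)&(A[...,1]<420)&(A[...,2]<900)
    P=A[m];print(n,len(P),P.min(0),P.max(0),'rmin',np.percentile(np.hypot(P[:,0],P[:,1]),[0,1,5]),'az',np.degrees(np.percentile(np.arctan2(P[:,1],P[:,0]),[0,1,99,100])))
    v,u=np.where(m);print(u.min(),u.max(),v.min(),v.max())
    if n=='side':
        for row in range(0,45,4): 
            w=np.where(m[row])[0]
            if len(w):print(row,w.min(),w.max(),A[row,w.min()].round(),A[row,w.max()].round())
# everything sized: vise heights
for A in(S,X):
    m=(A[...,2]>200)&(A[...,2]<390)&(A[...,0]<620)&(A[...,0]>200)&(A[...,1]>-450)&(A[...,1]<420);P=A[m];print(P.min(0),P.max(0),len(P))
cv2.imwrite('pics/d.png',np.hstack([cv2.resize(cam('wrist')['image'],(512,384))]))
E
```

```text
side 1220 [316.32391587 132.75419903 390.06016896] [565.94077404 357.08943501 514.77898011] rmin [380.12394442 393.60098163 414.68335879] az [18.27901003 18.69838987 36.30262628 36.94272501]
164 249 0 44
0 164 232 [316. 211. 514.] [508. 302. 515.]
4 166 234 [320. 227. 504.] [514. 306. 504.]
8 170 235 [329. 243. 494.] [518. 313. 493.]
12 174 237 [339. 251. 484.] [524. 313. 482.]
16 179 239 [352. 258. 474.] [531. 320. 471.]
20 185 241 [368. 258. 463.] [538. 328. 460.]
24 194 242 [392. 252. 453.] [542. 339. 448.]
28 241 244 [539. 342. 436.] [549. 342. 436.]
32 238 249 [530. 342. 424.] [566. 348. 424.]
36 238 249 [530. 346. 412.] [565. 346. 412.]
40 244 247 [548. 338. 401.] [559. 344. 400.]
44 246 247 [552. 323. 391.] [556. 327. 390.]
top 2573 [326.3992355  133.52373469 468.14608093] [443.74473908 195.98720415 546.43107518] rmin [372.42704506 375.30694719 381.54238173] az [18.31469607 18.61785333 27.6785147  28.95972558]
0 42 208 290
[ 277.8075623  -136.5136275   200.08764313] [558.14940736 338.10996716 389.6020131 ] 4200
[ 282.70492983 -134.49870208  200.00446092] [556.23797558 304.85659449 336.95911495] 8269
```

View pics/d.png

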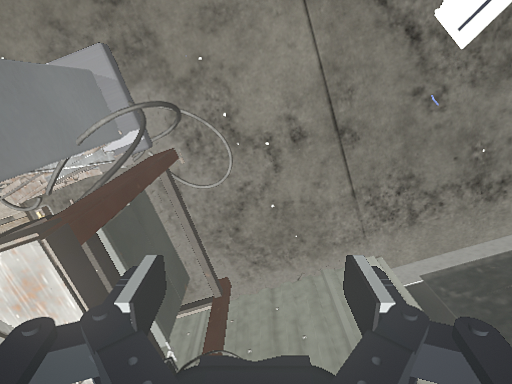

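```bash
python3 - <<'E'
from h import *
s,M=tool();Rz=lambda a:R.from_euler('z',a).as_matrix()
az0=np.arctan2(543.47,187.84)
Q0=M@R.from_euler('z',-0.6).as_matrix()
P=lambda a,r_=350,z=380:(r_*np.cos(a),r_*np.sin(a),z)
rows([(P(az0),Q0)])
print()
rows([(P(az0-k*0.135),Rz(-k*0.135)@Q0) for k in range(1,14)])
E
```

```text
[-22.477, -14.912, -0.007, 0.0, 0.0, -0.6]

[-22.796, -14.913, -4.717, -0.04, 0.131, -0.599]
[-23.745, -14.913, -9.342, -0.081, 0.262, -0.596]
[-25.309, -14.912, -13.797, -0.121, 0.393, -0.592]
[-27.457, -14.91, -18.001, -0.161, 0.524, -0.585]
[-30.152, -14.908, -21.878, -0.202, 0.655, -0.577]
[-33.345, -14.904, -25.357, -0.242, 0.785, -0.567]
[-36.976, -14.9, -28.374, -0.282, 0.916, -0.554]
[-40.981, -14.896, -30.875, -0.322, 1.047, -0.54]
[-45.285, -14.89, -32.815, -0.362, 1.177, -0.524]
[-49.812, -14.885, -34.157, -0.402, 1.307, -0.505]
[-54.478, -14.878, -34.878, -0.442, 1.437, -0.485]
[-59.198, -14.872, -34.965, -0.482, 1.567, -0.462]
[-63.888, -14.866, -34.415, -0.522, 1.697, -0.436]
```

Request:
{"api": "drive_tool", "payload": {
  "moves": [
    [-7, -5, 0, 0, 0, -0.15, 0],
    [-14, -10, 0, 0, 0, -0.3, 0],
    [-19, -13, 0, 0, 0, -0.45, 0],
    [-22.5, -15, 0, 0, 0, -0.6, 0],
    [-22.5, -15, 0, 0, 0, -0.6, 0],
    [-22.5, -15, 0, 0, 0, -0.6, 0],
    [-22.5, -15, 0, 0, 0, -0.6, 0]
  ]
}}

```text
time: 0.85
ee_pos: [125.5, 361.8, 378.8]
eef_rot: [-0.989, -1.243, 0.528]
wrist_force: [2.5, 0.2, 0.8]
width: 42.8
```

```bash
python3 - <<'E'
from h import *
s,M=tool();print(s['time'],s['ee_pos'],s['joints'].round(3),s['wrist_force'].round(1),s['width'])
p=np.array(s['ee_pos']);Rz=lambda a:R.from_euler('z',a).as_matrix()
rows([(Rz(-k*0.135)@p,Rz(-k*0.135)@M) for k in range(1,14)])
c=cam('side');cv2.imwrite('pics/e.png',c['image'][:300,:350])
E
```

```text
0.85 [125.53822423 361.83008701 378.81578876] [ 0.643 -0.891  2.182  0.314  1.381 -0.576] [2.5 0.2 0.8] 42.775342840956824
[-0.269, -0.214, -5.155, -0.072, 0.114, -0.001]
[-1.124, -0.795, -10.217, -0.144, 0.228, -0.002]
[-2.547, -1.734, -15.094, -0.216, 0.343, -0.003]
[-4.514, -3.012, -19.697, -0.288, 0.457, -0.004]
[-6.988, -4.607, -23.943, -0.36, 0.571, -0.005]
[-9.925, -6.49, -27.754, -0.432, 0.685, -0.006]
[-13.271, -8.626, -31.06, -0.504, 0.8, -0.007]
[-16.965, -10.977, -33.803, -0.576, 0.914, -0.008]
[-20.94, -13.499, -35.931, -0.648, 1.028, -0.009]
[-25.123, -16.148, -37.406, -0.72, 1.142, -0.01]
[-29.439, -18.874, -38.201, -0.792, 1.256, -0.011]
[-33.809, -21.627, -38.302, -0.863, 1.371, -0.012]
[-38.154, -24.359, -37.707, -0.935, 1.485, -0.013]
```

View pics/e.png

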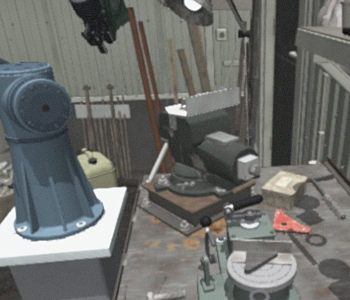

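```bash
cat > kin.py <<'E'
from h import *
from scipy.optimize import least_squares
E_=lambda ax,a:R.from_euler(ax,a).as_matrix()
def fk(q,p):
    a1,h,L1,L2,d,e=p
    A=E_('z',q[0]);x=np.array([0,0,h])+A@[a1,0,0]
    A=A@E_('y',q[1]);x=x+A@[e,0,L1]
    A=A@E_('y',q[2]);el=x.copy();x=x+A@[0,0,L2];w=x.copy()
    A=A@E_('z',q[3])@E_('y',q[4]);x=x+A@[0,0,d]
    return x,A@E_('z',q[5]),w,el
D=[([1.03171168,.181464176,1.60788238,0,1.35381452,-.206278636],[187.566,543.032,230.488])]
E
python3 - <<'E'
from kin import *
s,M=tool();D.append((s['joints'],s['ee_pos']))
f=lambda p:np.concatenate([fk(q,p)[0]-x for q,x in D]+[0.02*(np.array(p)-[0,350,450,450,300,0])])
o=least_squares(f,[0,350,450,450,300,0]);print(o.x.round(1),o.fun.round(2))
print(fk(s['joints'],o.x)[1].round(3).tolist(),M.round(3).tolist())
print('wrist,elbow',fk(s['joints'],o.x)[2:],fk(D[0][0],o.x)[2:])
E
```

```text
[  3.7 478.7 568.8 446.4 707.   21.7] [ 1.0109e+02 -6.0480e+01 -4.0000e-02  4.3000e-01 -5.6000e-01 -2.0000e-02
  7.0000e-02  2.5700e+00  2.3800e+00 -7.0000e-02  8.1400e+00  4.3000e-01]
[[-0.278, -0.944, 0.178], [-0.794, 0.33, 0.511], [-0.541, 0.001, -0.841]] [[0.278, 0.178, -0.944], [0.794, 0.511, 0.33], [0.541, -0.841, 0.001]]
wrist,elbow (array([  1.37516243,   1.03391008, 980.792762  ]), array([-340.31452116, -255.86403783,  852.31854557])) (array([289.2272042 , 483.50710237, 937.44786495]), array([  65.52916378,  109.54645912, 1034.22928779]))
```

```bash
python3 - <<'E'
import re
t=open('kin.py').read().replace("a1,h,L1,L2,d,e=p","a1,h,L1,L2,d,e,b=p").replace("A@[a1,0,0]","A@[a1,b,0]")
open('kin.py','w').write(t)
E
python3 - <<'E'
from kin import *
s,M=tool();D.append((s['joints'],s['ee_pos']))
for g in([0,350,450,450,300,0,118],[0,420,500,450,250,0,118]):
    f=lambda p:np.concatenate([fk(q,p)[0]-x for q,x in D]+[0.01*(np.array(p)-g)])
    o=least_squares(f,g);print(o.x.round(1),o.fun.round(2)[:6])
    for q,_ in D:print('wrist,elbow',fk(q,o.x)[2].round(),fk(q,o.x)[3].round())
E
```

```text
[ 24.1 267.8 391.8 473.3 319.    6.1 117.8] [ 0.01 -0.01  0.   -0.01  0.01  0.  ]
wrist,elbow [188. 543. 550.] [-49. 147. 652.]
wrist,elbow [ 70. 200. 655.] [-292.  -72.  518.]
[ 21.8 267.8 392.5 477.4 319.    4.1 117.8] [ 0.02 -0.01  0.01 -0.01  0.02  0.01]
wrist,elbow [188. 543. 550.] [-51. 143. 653.]
wrist,elbow [ 70. 200. 655.] [-296.  -75.  517.]
```

```bash
cat >> kin.py <<'E'
PR=np.array([24.1,267.8,391.8,473.3,319,6.1,117.8])
A0=np.array([[-1,0,0],[0,0,1],[0,1,0]]).T
def toolR(q):
    A=fk(q,PR)[1];return np.stack([-A[:,0],A[:,2],A[:,1]],1)
def ik(P,Q,q0):
    g=lambda q:np.r_[(fk(q,PR)[0]-P)/10,(R.from_matrix(Q.T@toolR(q)).as_rotvec())*30]
    o=least_squares(g,q0);return o.x,np.abs(o.fun).max()
E
python3 - <<'E'
from kin import *
s,M=tool();print(np.abs(toolR(s['joints'])-M).max());q=s['joints']
az=1.238;Mdown=np.array([[.327,0,-.945],[.945,0,.327],[0,-1,0]])
for tilt,r_,z in((.4,350,340),(.4,370,340),(.3,350,340),(.3,350,300),(.2,340,330)):
    qq,e=ik([r_*np.cos(az),r_*np.sin(az),z],Mdown@E_('z',-tilt),q);print(tilt,r_,z,qq.round(3),e.round(4),fk(qq,PR)[2].round(),fk(qq,PR)[3].round())
E
```

```text
5.551115123125783e-16
0.4 350 340 [ 0.689 -0.86   2.205  0.206  1.452 -0.537] 0.0 [ 74. 213. 634.] [-282.  -80.  528.]
0.4 370 340 [ 0.738 -0.789  2.178  0.19   1.401 -0.498] 0.0 [ 80. 232. 634.] [-264.  -81.  548.]
0.3 350 340 [ 0.759 -0.75   2.138  0.137  1.486 -0.471] 0.0 [ 84. 242. 645.] [-254.  -79.  559.]
0.3 350 300 [ 0.759 -0.768  2.231  0.138  1.412 -0.482] 0.0 [ 84. 242. 605.] [-258.  -82.  554.]
0.2 340 330 [ 0.798 -0.682  2.111  0.085  1.531 -0.435] 0.0 [ 90. 261. 643.] [-237.  -74.  576.]
```

```bash
python3 - <<'E'
from kin import *
s,M=tool();q=s['joints'].copy()
az=1.238;Mdown=np.array([[.327,0,-.945],[.945,0,.327],[0,-1,0]]);Q=Mdown@E_('z',-.3);p=np.array([340*np.cos(az),340*np.sin(az),350])
q,e=ik(p,Q,q);print(q.round(2),e)
rows([(p,Q)]+[(E_('z',-k*.14)@p,E_('z',-k*.14)@Q) for k in range(1,14)])
E
```

```text
[ 0.74 -0.78  2.13  0.14  1.53 -0.49] 1.5916157281026243e-13
[-5.694, 0.648, 0.092, 0.0, -0.003, 0.272]
[-5.96, 0.472, -4.654, -0.059, 0.125, 0.271]
[-6.78, -0.059, -9.308, -0.118, 0.252, 0.27]
[-8.138, -0.937, -13.781, -0.177, 0.379, 0.268]
[-10.008, -2.144, -17.984, -0.237, 0.506, 0.264]
[-12.353, -3.657, -21.836, -0.296, 0.634, 0.26]
[-15.127, -5.445, -25.26, -0.355, 0.761, 0.255]
[-18.276, -7.474, -28.191, -0.414, 0.888, 0.249]
[-21.739, -9.704, -30.57, -0.474, 1.015, 0.242]
[-25.447, -12.091, -32.351, -0.533, 1.143, 0.234]
[-29.328, -14.59, -33.499, -0.592, 1.27, 0.225]
[-33.306, -17.15, -33.992, -0.651, 1.397, 0.215]
[-37.303, -19.721, -33.82, -0.71, 1.524, 0.204]
[-41.241, -22.254, -32.986, -0.77, 1.651, 0.192]
```

Request:
{"api": "drive_tool", "payload": {
  "moves": [
    [-1, 0.3, 0, 0, 0, 0.14, 0],
    [-3, 0.6, 0, 0, 0, 0.27, 0],
    [-5.7, 0.6, 0, 0, 0, 0.27, 0],
    [-5.7, 0.6, 0, 0, 0, 0.27, 0],
    [-5.96, 0.47, -4.65, -0.059, 0.125, 0.271, 0],
    [-6.78, -0.06, -9.31, -0.118, 0.252, 0.27, 0],
    [-8.14, -0.94, -13.78, -0.177, 0.379, 0.268, 0],
    [-10.01, -2.14, -17.98, -0.237, 0.506, 0.264, 0],
    [-12.35, -3.66, -21.84, -0.296, 0.634, 0.26, 0],
    [-15.13, -5.45, -25.26, -0.355, 0.761, 0.255, 0],
    [-18.28, -7.47, -28.19, -0.414, 0.888, 0.249, 0],
    [-21.74, -9.7, -30.57, -0.474, 1.015, 0.242, 0],
    [-25.45, -12.09, -32.35, -0.533, 1.143, 0.234, 0],
    [-29.33, -14.59, -33.5, -0.592, 1.27, 0.225, 0],
    [-33.3, -17.15, -34, -0.651, 1.397, 0.215, 0],
    [-37.3, -19.7, -33.8, -0.71, 1.524, 0.204, 0],
    [-41.2, -22.2, -33, -0.77, 1.651, 0.192, 0],
    [-41.2, -22.2, -33, -0.77, 1.651, 0.192, 0]
  ]
}}

```text
time: 2.7
ee_pos: [282.8, -189.9, 348.5]
eef_rot: [-1.599, 0.234, -0.7]
wrist_force: [0.2, -0.9, -0.1]
width: 42.9
```

```bash
cat >> kin.py <<'E'
O=np.array([472.5,-323.6]);a_=-1.5507;ex=np.array([np.cos(a_),np.sin(a_)]);ey=np.array([-ex[1],ex[0]])
W=lambda lx,ly,z:np.array([*(O+lx*ex+ly*ey),z])   # local positioner -> world
def QD(yaw):  # tool down, tool x at world yaw
    x=np.array([np.cos(yaw),np.sin(yaw),0]);y=np.array([0,0,-1.]);return np.stack([x,y,np.cross(x,y)],1)
E
python3 - <<'E'
from kin import *
s,M=tool();print(s['time'],s['ee_pos'],s['joints'].round(3),s['wrist_force'].round(1))
# above grip point: crank axis local x -62.7 ; grasp at y=+16 (r=62 from hinge)
P=W(-62.7,17,300)
for yaw in(a_,a_+np.pi):
    q,e=ik(P,QD(yaw),s['joints']);print(q.round(2),e)
rows([(P,QD(a_))])
E
```

```text
2.7 [ 282.83715592 -189.86879845  348.45866216] [-1.089 -0.772  2.129  0.142  1.515 -0.484] [ 0.2 -0.9 -0.1]
[-0.7   0.1   1.55 -0.    1.49  0.85] 1.1368683772161604e-14
[-0.7   0.1   1.55  0.    1.49 -2.3 ] 8.522320707892509e-12
[18.574, 10.885, 5.648, -0.144, 0.949, 0.28]
```

Request:
{"api": "drive_tool", "payload": {
  "moves": [
    [4, 2, 1, -0.02, 0.14, 0.04, 0],
    [8, 4, 2, -0.04, 0.28, 0.08, 0],
    [12, 7, 4, -0.06, 0.42, 0.12, 0],
    [16, 9, 5, -0.08, 0.56, 0.16, 0],
    [18.6, 10.9, 5.6, -0.1, 0.7, 0.2, 0],
    [18.6, 10.9, 5.6, -0.12, 0.84, 0.24, 0],
    [18.6, 10.9, 5.6, -0.144, 0.95, 0.28, 0],
    [18.6, 10.9, 5.6, -0.144, 0.95, 0.28, 0],
    [18.6, 10.9, 5.6, -0.144, 0.95, 0.28, 0]
  ]
}}

```text
time: 3.6
ee_pos: [492.5, -252.6, 299.0]
eef_rot: [-1.224, 1.181, -1.18]
wrist_force: [-0.7, 0.0, 0.8]
width: 42.4
```

```bash
python3 - <<'E'
from kin import *
s,M=tool();print(s['time'],s['ee_pos'],s['joints'].round(3),s['wrist_force'].round(1));print(M.round(3).tolist())
c=cam('wrist');cv2.imwrite('pics/f.png',cv2.resize(c['image'],None,fx=1.5,fy=1.5))
for n,p in(('crank',W(-62.7,0,137)),('He',W(-62.7,30,137)),('Hi',W(-62.7,-46,137)),('knob',W(-19.4,-93,142)),('T',W(63,0,89))):print(n,(proj(c,p)*1.5).round())
rows([(W(-62.7,16,118),QD(a_))])
E
```

```text
3.6 [ 492.46082688 -252.56795624  299.01815136] [-0.69   0.083  1.58   0.002  1.48   0.843] [-0.7  0.   0.8]
[[0.038, 0.001, 0.999], [-0.999, 0.002, 0.038], [-0.002, -1.0, 0.001]]
crank [392. 292.]
He [393. 249.]
Hi [391. 352.]
knob [448. 414.]
T [551. 275.]
[0.825, 18.127, -0.541, -0.001, 0.018, -0.002]
```

View pics/f.png

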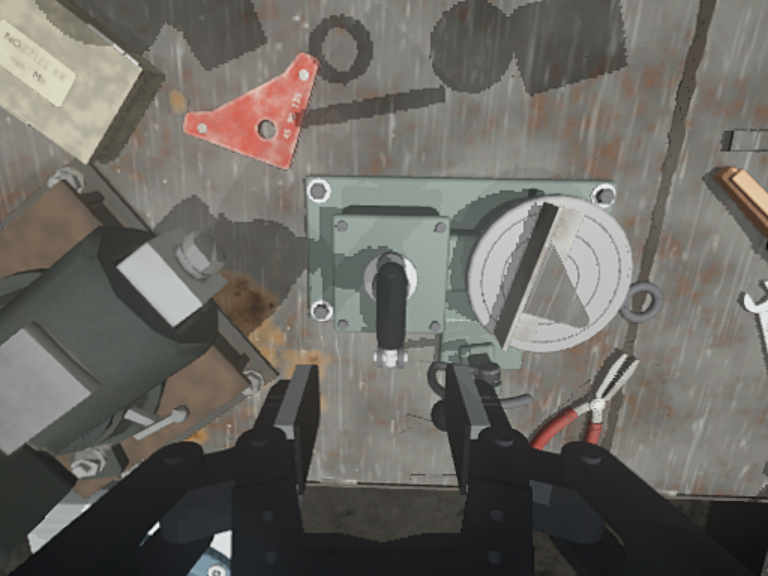

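Request:
{"api": "drive_tool", "payload": {
  "moves": [
    [0.8, 4, -0.5, 0, 0.018, 0, 0],
    [0.8, 8, -0.5, 0, 0.018, 0, 0],
    [0.8, 12, -0.5, 0, 0.018, 0, 0],
    [0.8, 15, -0.5, 0, 0.018, 0, 0],
    [0.8, 17, -0.5, 0, 0.018, 0, 0],
    [0.8, 18.1, -0.5, 0, 0.018, 0, 0],
    [0.8, 18.1, -0.5, 0, 0.018, 0, 0],
    [0.8, 18.1, -0.5, 0, 0.018, 0, -0.7],
    [0.8, 18.1, -0.5, 0, 0.018, 0, -0.8],
    [0.8, 18.1, -0.5, 0, 0.018, 0, -0.8],
    [0.8, 18.1, -0.5, 0, 0.018, 0, -0.8]
  ],
  "squeeze": 20
}}

```text
time: 4.75
ee_pos: [487.8, -259.7, 119.4]
eef_rot: [-1.212, 1.198, -1.195]
wrist_force: [0.5, 5.8, 2.7]
width: 19.4
```

```bash
python3 - <<'E'
from kin import *
s,M=tool();print(s['time'],s['ee_pos'],s['joints'].round(3),s['wrist_force'].round(1),s['width'])
p=s['ee_pos'];d=p[:2]-O;print('local',d@ex,d@ey);h=np.array([-62.7,-46])
G=p+np.array([0,0,19]);l=np.array([d@ex,d@ey]);rr=l[1]+46;print('radius',rr,'dz',G[2]-137)
th0=np.arctan2(G[2]-137,rr);rr=np.hypot(rr,G[2]-137)
ts=[]
for th in np.linspace(th0,np.pi/2,13)[1:]:
    ts.append((W(l[0]+0*th,-46+rr*np.cos(th),137+rr*np.sin(th)-19),M))
rows(ts)
E
```

```text
4.75 [ 487.84817478 -259.72860382  119.36706742] [-0.707  0.26   1.756  0.005  1.127  0.846] [0.5 5.8 2.7] 19.376764005890816
local -63.550077816122226 16.628569667427524
radius 62.62856966742753 dz 1.3670674235015667
[-0.003, -0.805, -0.068, 0.0, 0.0, 0.0]
[-0.006, -1.595, -0.239, 0.0, 0.0, 0.0]
[-0.008, -2.356, -0.511, 0.0, 0.0, 0.0]
[-0.009, -3.076, -0.878, 0.0, 0.0, 0.0]
[-0.01, -3.742, -1.335, 0.0, 0.0, 0.0]
[-0.011, -4.345, -1.873, 0.0, 0.0, 0.0]
[-0.01, -4.873, -2.485, 0.0, 0.0, 0.0]
[-0.01, -5.317, -3.16, 0.0, 0.0, 0.0]
[-0.008, -5.671, -3.886, 0.0, 0.0, 0.0]
[-0.006, -5.929, -4.652, 0.0, 0.0, 0.0]
[-0.004, -6.086, -5.444, 0.0, 0.0, 0.0]
[-0.001, -6.14, -6.251, 0.0, 0.0, 0.0]
```

Request:
{"api": "drive_tool", "payload": {
  "moves": [
    [0, -0.8, -0.07, 0, 0, 0, -0.8],
    [0, -1.6, -0.24, 0, 0, 0, -0.8],
    [0, -2.36, -0.5, 0, 0, 0, -0.8],
    [0, -3.08, -0.88, 0, 0, 0, -0.8],
    [0, -3.75, -1.34, 0, 0, 0, -0.8],
    [0, -4.35, -1.87, 0, 0, 0, -0.8],
    [0, -4.87, -2.5, 0, 0, 0, -0.8],
    [0, -5.3, -3.16, 0, 0, 0, -0.8],
    [0, -5.67, -3.9, 0, 0, 0, -0.8],
    [0, -5.93, -4.65, 0, 0, 0, -0.8],
    [0, -6.1, -5.45, 0, 0, 0, -0.8],
    [0, -6.14, -6.25, 0, 0, 0, -0.8],
    [0, -6.14, -6.5, 0, 0, 0, -0.8],
    [0, -6.14, -6.5, 0, 0, 0, -0.8]
  ]
}}

```text
time: 6.15
ee_pos: [426.1, -262.0, 180.2]
eef_rot: [-1.207, 1.191, -1.202]
wrist_force: [20.6, 2.8, -23.0]
width: 18.7
```

```bash
python3 - <<'E'
from kin import *
s,M=tool();print(s['time'],s['ee_pos'],s['joints'].round(3),s['wrist_force'].round(1),s['width'])
p=s['ee_pos'];d=p[:2]-O;l=np.array([d@ex,d@ey]);print('local',l)
c=cam('side');crop(c,'g',190,170,320,330,4)
w=cam('top')
E
```

```text
6.15 [ 426.13402722 -262.02527014  180.24488331] [-0.795  0.061  1.849  0.01   1.225  0.757] [ 20.6   2.8 -23. ] 18.70895033453345
local [-62.49401945 -45.11926775]
```

View pics/g.png

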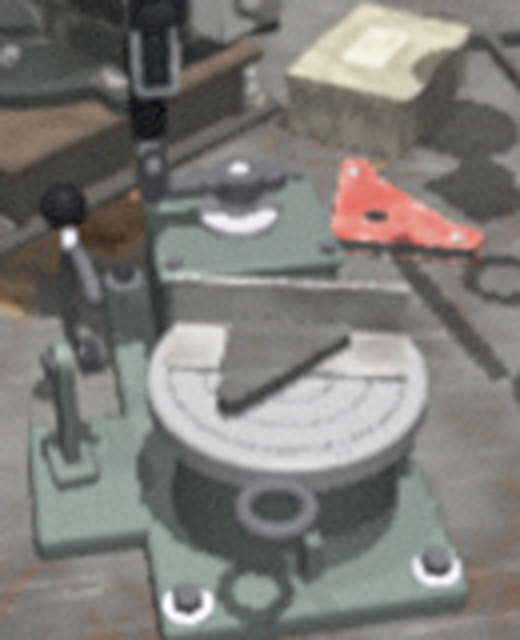

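```bash
python3 - <<'E'
from kin import *
s,M=tool();cmd=np.array([422.9,-262.2,180.8])
cur=s['ee_pos']
for k in range(0,19):
    a=-np.pi/2+k*.25;P=W(-62.7+45.5*np.cos(a),45.5*np.sin(a),179.5);print((M.T@(P-cmd)/10).round(2).tolist())
E
```

```text
[-0.03, 0.13, 0.28]
[1.09, 0.13, 0.43]
[2.15, 0.14, 0.85]
[3.06, 0.14, 1.52]
[3.79, 0.15, 2.39]
[4.27, 0.16, 3.42]
[4.49, 0.17, 4.53]
[4.42, 0.18, 5.66]
[4.08, 0.2, 6.75]
[3.47, 0.21, 7.71]
[2.65, 0.22, 8.49]
[1.67, 0.22, 9.05]
[0.57, 0.23, 9.34]
[-0.57, 0.23, 9.35]
[-1.67, 0.23, 9.09]
[-2.67, 0.22, 8.56]
[-3.51, 0.22, 7.79]
[-4.13, 0.21, 6.85]
[-4.5, 0.2, 5.77]
```

Request:
{"api": "drive_tool", "payload": {
  "moves": [
    [0, 0.13, 0.28, 0, 0, 0, -0.8],
    [1.09, 0.13, 0.43, 0, 0, 0, -0.8],
    [2.15, 0.14, 0.85, 0, 0, 0, -0.8],
    [3.06, 0.14, 1.52, 0, 0, 0, -0.8],
    [3.79, 0.15, 2.39, 0, 0, 0, -0.8],
    [4.27, 0.16, 3.42, 0, 0, 0, -0.8],
    [4.49, 0.17, 4.53, 0, 0, 0, -0.8],
    [4.42, 0.18, 5.66, 0, 0, 0, -0.8],
    [4.08, 0.2, 6.75, 0, 0, 0, -0.8],
    [3.47, 0.21, 7.71, 0, 0, 0, -0.8],
    [2.65, 0.22, 8.49, 0, 0, 0, -0.8],
    [1.67, 0.22, 9.05, 0, 0, 0, -0.8],
    [0.57, 0.23, 9.34, 0, 0, 0, -0.8],
    [-0.57, 0.23, 9.35, 0, 0, 0, -0.8],
    [-1.67, 0.23, 9.09, 0, 0, 0, -0.8],
    [-2.67, 0.22, 8.56, 0, 0, 0, -0.8],
    [-3.51, 0.22, 7.79, 0, 0, 0, -0.8],
    [-4.13, 0.21, 6.85, 0, 0, 0, -0.8],
    [-4.5, 0.2, 5.77, 0, 0, 0, -0.8],
    [-4.5, 0.2, 5.77, 0, 0, 0, -0.8]
  ]
}}

```text
time: 8.25
ee_pos: [479.6, -214.6, 179.7]
eef_rot: [-1.212, 1.196, -1.196]
wrist_force: [0.2, 6.1, 10.6]
width: 19.2
```

```bash
python3 - <<'E'
from kin import *
s,M=tool();print(s['time'],s['ee_pos'],s['joints'].round(3),s['wrist_force'].round(1),s['width'])
p=s['ee_pos'];d=p[:2]-O;l=np.array([d@ex,d@ey]);print('local',l,np.hypot(l[0]+62.7,l[1]),np.arctan2(l[1],l[0]+62.7))
c=cam('side');a=cv2.resize(c['image'][200:330,190:320],None,fx=4,fy=4,interpolation=cv2.INTER_CUBIC)
w=cam('top');cv2.imwrite('pics/h1.png',a);crop(w,'h2',290,170,400,270,6)
E
```

```text
8.25 [ 479.63537722 -214.6108032   179.67244874] [-0.65   0.123  1.782  0.005  1.236  0.903] [ 0.2  6.1 10.6] 19.180822145868255
local [-108.823804     9.3240715] 47.05681252365849 2.942127633100398
```

View pics/h2.png

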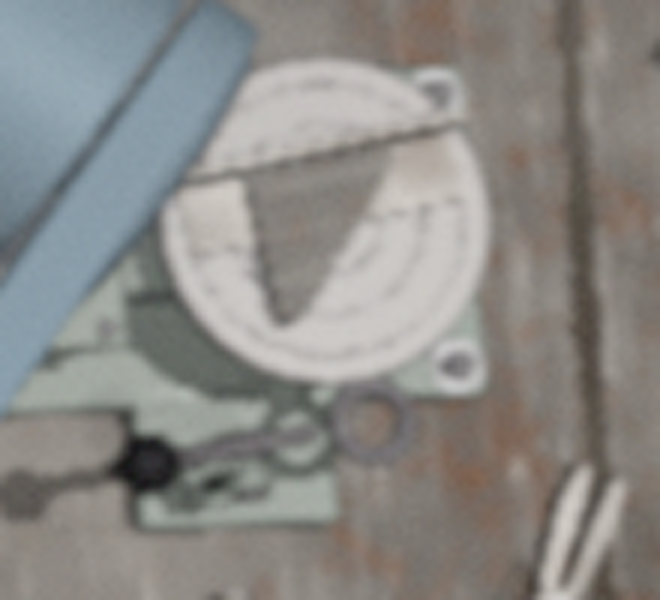

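```bash
python3 - <<'E'
from kin import *
c=load('top');f=lambda u,v,z:atz(c,290+u/6,170+v/6,z)
L=lambda p:np.array([(p[:2]-O)@ex,(p[:2]-O)@ey])
E=L(f(370,422,81));T=L(f(327,221,89));print('E',E,'T',T,'ang',np.degrees(np.arctan2(*(E-T)[::-1])),np.linalg.norm(E-T))
for zk,zt in((137,128),(142,126),(147,121)):
    k=L(f(148,464,zk));t=L(f(314,430,zt));d=t-k;phi=np.arctan2(d[1],d[0]);print(k,t,np.linalg.norm(d),np.degrees(phi))
    u=d/np.linalg.norm(d)
    # foot of perpendicular from T to the hook line
    n=(T-k)@u;m=k+n*u;print(' foot',m,'dist',np.linalg.norm(T-m),'knob->foot',n,'foot ang',np.degrees(np.arctan2(*(m-T)[::-1])))
X=cloud(c);P=X[...,2];m=(P>134)&(X[...,0]<400)&(X[...,0]>350)&(X[...,1]<-280)&(X[...,1]>-330);Z=X[m];print('knob top z',np.percentile(Z[:,2],[50,80,90,97]),len(Z))
# fit sphere r=12
o=least_squares(lambda p:np.linalg.norm(Z-p,axis=1)-12,[379,-306,142],loss='soft_l1');print(o.x,L(o.x))
E
```

```text
E [ 76.09055466 -80.12059819] T [63.39474439 -1.08987715] ang -80.87374985621109 80.04397832394038
[-19.07445794 -93.37407125] [ 45.09743832 -83.17504197] 64.97732272548934 9.030656034212358
 foot [ 75.66856537 -78.31628234] dist 78.1956797980736 knob->foot 95.93215036235188 foot ang -80.96934396578766
[-19.71771046 -93.41343163] [ 45.47478946 -83.14000229] 65.99701051255987 8.955370230199442
 foot [ 75.57715735 -78.39628867] dist 78.26041430938776 knob->foot 96.47085784926301 foot ang -81.04462976980057
[-20.36096298 -93.45279202] [ 46.41816731 -83.05240307] 67.58417220107542 8.85230604358867
 foot [ 75.45551506 -78.53003644] dist 78.37372302105211 knob->foot 96.97157365831009 foot ang -81.14769395641133
knob top z [145.0033668  147.49720794 149.25991079 150.42130538] 92
[ 379.83992839 -304.92003874  136.94640038] [-20.53819106 -92.26598795]
```

View pics/h1.png

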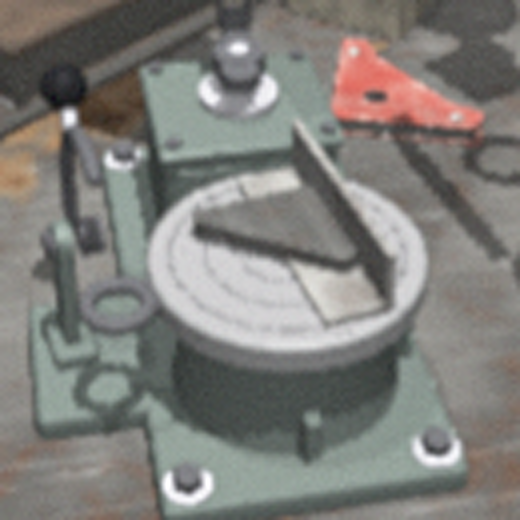

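```bash
python3 - <<'E'
from kin import *
c=load('top');s=load('side')
L=lambda p:np.array([(p[:2]-O)@ex,(p[:2]-O)@ey]+list(p[2:]))
def tri(a,b):
    f=lambda P:np.r_[proj(c,P)-[290+a[0]/6,170+a[1]/6],proj(s,P)-[190+b[0]/4,200+b[1]/4]]
    o=least_squares(f,[400,-330,120.]);return L(o.x).round(1),np.abs(o.fun).max().round(2)
print('knob',tri((148,464),(62,85)));print('tip',tri((314,430),(95,178)));print('eye',tri((370,422),(119,303)))
print('hub',L(atz(s,190+90/4,200+235/4,81)),'brk',L(atz(s,190+60/4,200+235/4,85)))
print('eye side',L(atz(s,190+119/4,200+303/4,81)),'T side',L(atz(s,190+288/4,200+255/4,89)))
for phi in(6,7,8,9,10,11):
    t=np.radians(phi);m=np.array([63+81*np.sin(t),-.5-81*np.cos(t)]);pv=m-50*np.array([np.cos(t),np.sin(t)])
    k=pv-38*np.array([np.cos(t),np.sin(t)]);print(phi,'mouth',m.round(1),'pivot',pv.round(1),'knob line y at -19.7:',(pv[1]+(-19.7-pv[0])*np.tan(t)).round(1),'knob behind pivot',((pv[0]+19.7)/np.cos(t)).round(1),'tip y',(pv[1]+(45.5-pv[0])*np.tan(t)).round(1))
E
```

```text
knob (array([-19.5, -94.3, 139.6]), np.float64(0.41))
tip (array([ 44.7, -84.8, 129.3]), np.float64(0.71))
eye (array([ 75.8, -80.3,  82.5]), np.float64(0.06))
hub [ 22.81766235 -88.38141097  81.        ] brk [  25.41962043 -102.52518788   85.        ]
eye side [ 74.02332033 -80.22368659  81.        ] T side [64.55212217 -1.2530063  89.        ]
6 mouth [ 71.5 -81.1] pivot [ 21.7 -86.3] knob line y at -19.7: -90.6 knob behind pivot 41.7 tip y -83.8
7 mouth [ 72.9 -80.9] pivot [ 23.2 -87. ] knob line y at -19.7: -92.3 knob behind pivot 43.3 tip y -84.3
8 mouth [ 74.3 -80.7] pivot [ 24.8 -87.7] knob line y at -19.7: -93.9 knob behind pivot 44.9 tip y -84.8
9 mouth [ 75.7 -80.5] pivot [ 26.3 -88.3] knob line y at -19.7: -95.6 knob behind pivot 46.6 tip y -85.3
10 mouth [ 77.1 -80.3] pivot [ 27.8 -89. ] knob line y at -19.7: -97.3 knob behind pivot 48.3 tip y -85.8
11 mouth [ 78.5 -80. ] pivot [ 29.4 -89.6] knob line y at -19.7: -99.1 knob behind pivot 50.0 tip y -86.4
```

Request:
{"api": "drive_tool", "payload": {
  "moves": [
    [0, 0, -0.2, 0, 0, 0, -0.8],
    [0, 0, -0.36, 0, 0, 0, -0.8],
    [0, 0, -0.36, 0, 0, 0, -0.8],
    [0, 0, -0.36, 0, 0, 0, 0],
    [0, 0, -0.36, 0, 0, 0, 0],
    [0, 0, -0.36, 0, 0, 0, 0],
    [0, -3, -0.36, 0, 0, 0, 0],
    [0, -6, -0.36, 0, 0, 0, 0],
    [0, -8, -0.36, 0, 0, 0, 0],
    [0, -8, -0.36, 0, 0, 0, 0]
  ]
}}

```text
time: 9.35
ee_pos: [476.6, -217.4, 260.3]
eef_rot: [-1.214, 1.195, -1.2]
wrist_force: [0.6, -0.2, -0.0]
width: 43.0
```

```bash
python3 - <<'E'
from kin import *
s,M=tool();print(s['time'],s['ee_pos'],s['wrist_force'].round(1),s['width'])
c=load('wrist');t=np.array(c['tool_from_camera']);print(t.round(3).tolist())
Q=QD(a_)
# place camera above mouth
m=W(60,-83,0)
P=np.array([*(m-(Q@t[:3,3]))[:2],245]);print(P,'cam',P+Q@t[:3,3])
q,e=ik(P,Q,s['joints']);print(q.round(2),e)
rows([(P,Q)])
E
```

```text
9.35 [ 476.63699388 -217.41325445  260.30036385] [ 0.6 -0.2 -0. ] 42.995362135235766
[[1.0, -0.001, -0.001, 0.665], [0.0, -0.319, 0.948, -143.411], [-0.001, -0.948, -0.319, 81.345], [0.0, 0.0, 0.0, 1.0]]
[ 309.38053938 -386.22521469  245.        ] cam [ 390.72245817 -385.25576739  388.4111897 ]
[-1.14 -0.03  1.81 -0.    1.37  0.41] 1.1368683772161604e-14
[16.618, 1.465, -16.993, -0.004, -0.004, 0.0]
```

Request:
{"api": "drive_tool", "payload": {
  "moves": [
    [4, 0, -2.5, 0, 0, 0, 0],
    [8, 0.3, -5, 0, 0, 0, 0],
    [12, 0.6, -7.5, 0, 0, 0, 0],
    [16.6, 1.4, -10.4, 0, 0, 0, 0],
    [16.6, 1.4, -10.4, 0, 0, 0, 0],
    [16.6, 1.4, -10.4, 0, 0, 0, 0],
    [16.6, 1.4, -10.4, 0, 0, 0, 0]
  ]
}}

```text
time: 10.05
ee_pos: [374.0, -382.8, 241.7]
eef_rot: [-1.214, 1.201, -1.193]
wrist_force: [0.8, 0.5, -0.2]
width: 42.9
```

```bash
python3 - <<'E'
from kin import *
s,M=tool();print(s['time'],s['ee_pos'])
c=cam('wrist')
m=W(73,-81,81);print(proj(c,m))
u,v=proj(c,W(50,-70,81)).astype(int);x0=max(0,min(512-200,u-100));y0=max(0,v-90);print(x0,y0);crop(c,'i',x0,y0,x0+200,min(384,y0+150),4)
E
```

```text
10.05 [ 374.03218637 -382.76325741  241.72748667]
[270.57804208 156.12526921]
147 55
```

View pics/i.png

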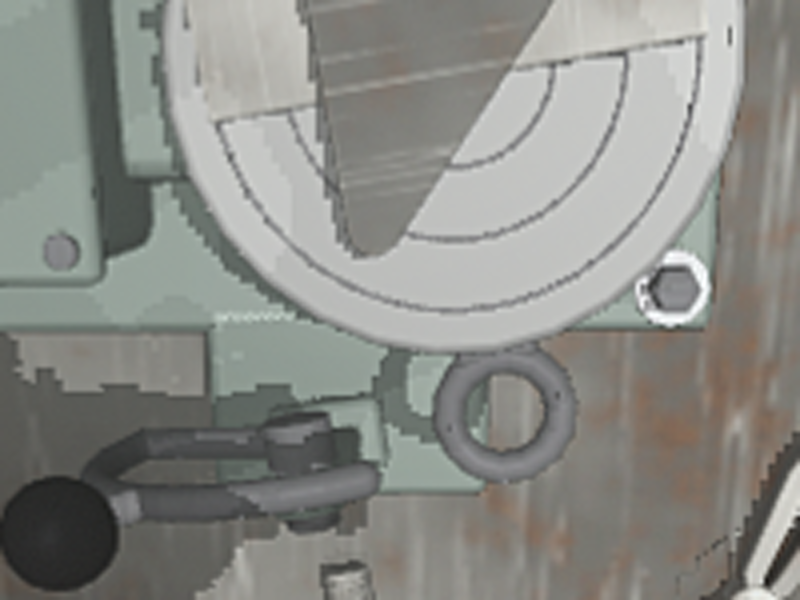

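```bash
python3 - <<'E'
from kin import *
c=load('wrist');f=lambda u,v,z:atz(c,147+u/4,55+v/4,z)
L=lambda p:np.array([(p[:2]-O)@ex,(p[:2]-O)@ey]+list(p[2:]))
E=L(f(506,413,81));print('eye',E)
# rim circle fit at z=89
pts=[(168,50),(195,185),(262,285),(350,333),(455,351),(560,333),(650,280),(715,190),(741,80)]
P=np.array([L(f(u,v,89))[:2] for u,v in pts]);o=least_squares(lambda t:np.hypot(*(P-t[:2]).T)-65,[63,0]);T=o.x;print('T',T,o.fun.round(1))
print('eye ang',np.degrees(np.arctan2(E[0]-T[0],T[1]-E[1])),np.hypot(*(E[:2]-T)))
p1=L(f(297,422,85));p2=L(f(312,522,81));print('pin',p1,p2)
X=cloud(c)
for n,u,v in(('knob',58,533),('tip',368,480),('bar',200,498),('bar',300,487),('hubtop',297,424),('pin end',312,524)):
    x=X[int(round(55+v/4)),int(round(147+u/4))];print(n,L(x).round(1))
for zk,zt in((140,129),):
    k=L(f(58,533,zk));t=L(f(372,479,zt));d=(t-k)[:2];print('k',k,'t',t,np.degrees(np.arctan2(d[1],d[0])),np.hypot(*d))
kk=X[...,2]>125;sel=kk&(np.abs(X[...,0]-380)<16)&(np.abs(X[...,1]+305)<16);Z=X[sel]
print(len(Z),L(least_squares(lambda p:np.linalg.norm(Z-p,axis=1)-12,[379,-305,140],loss='soft_l1').x))
E
```

```text
eye [ 75.91824114 -83.14392396  81.        ]
T [63.2065764  -2.39643778] [-1.6 -0.2  1.2 -0.3 -1.  -0.2  0.8  0.2 -1.7]
eye ang 8.94635971437079 81.74192893026954
pin [ 24.50731724 -84.33764001  85.        ] [  26.86077684 -111.20076094   81.        ]
knob [-16.  -92.2 149.4]
tip [ 44.3 -86.5 131.5]
bar [  9.2 -90.  134.2]
bar [ 30.3 -87.2 135.2]
hubtop [ 24.8 -83.7  90. ]
pin end [  27.6 -109.6   87.9]
k [-19.40363235 -95.34727397 140.        ] t [ 45.00966796 -87.00384813 129.        ] 7.380403740477908 64.95141270321447
737 [-19.41393997 -95.58661196 138.4051461 ]
```

```bash
python3 - <<'E'
from kin import *
s,M=tool();print(s['joints'].round(2))
ph=np.radians(7.6)
P=W(-19.5,-94.3,210)
for yaw in(a_+ph+np.pi/2,a_+ph-np.pi/2):
    q,e=ik(P,QD(yaw),s['joints']);q2,e2=ik(W(84,-80,105),QD(yaw),q);print(yaw,q.round(2),e.round(5),q2.round(2),e2.round(5));rows([(P,QD(yaw))])
E
```

```text
[-1.02  0.09  1.69  0.    1.37  0.53]
0.1527413499464656 [-0.93 -0.03  1.88 -0.    1.29 -1.08] 0.0 [-1.01  0.28  1.78  0.    1.09 -1.17] 0.0
[-7.631, 3.246, 0.474, -0.003, -1.707, -0.004]
-2.9888513036433277 [-0.93 -0.03  1.88 -0.    1.29  2.06] 0.0 [-1.01  0.28  1.78  0.    1.09  1.98] 0.0
[-7.631, 3.246, 0.474, 0.004, 1.435, -0.003]
```

Request:
{"api": "drive_tool", "payload": {
  "moves": [
    [-1, 0, 0, 0, -0.145, 0, 0],
    [-2, 0, 0, 0, -0.29, 0, 0],
    [-3, 0, 0.1, 0, -0.435, 0, 0],
    [-4, 0, 0.1, 0, -0.58, 0, 0],
    [-5, 0, 0.2, 0, -0.725, 0, 0],
    [-6, 0, 0.3, 0, -0.87, 0, 0],
    [-7, 0, 0.4, 0, -1.015, 0, 0],
    [-7.6, 0, 0.5, 0, -1.16, 0, 0],
    [-7.6, 0, 0.5, 0, -1.305, 0, 0],
    [-7.6, 0, 0.5, 0, -1.45, 0, 0],
    [-7.6, 0, 0.5, 0, -1.58, 0, 0],
    [-7.6, 0, 0.5, 0, -1.705, 0, 0],
    [-7.6, 1, 0.5, 0, -1.705, 0, 0],
    [-7.6, 2, 0.5, 0, -1.705, 0, 0],
    [-7.6, 3.2, 0.5, 0, -1.705, 0, 0],
    [-7.6, 3.2, 0.5, 0, -1.705, 0, 0],
    [-7.6, 3.2, 0.5, 0, -1.705, 0, 0]
  ]
}}

```text
time: 11.8
ee_pos: [377.4, -307.2, 210.1]
eef_rot: [-1.563, -0.116, 0.118]
wrist_force: [0.3, 0.1, 0.0]
width: 42.6
```

```bash
python3 - <<'E'
from kin import *
s,M=tool();print(s['time'],s['ee_pos'],s['wrist_force'].round(1),s['width'])
ph=np.radians(7.6);Q=QD(a_+ph+np.pi/2)
rows([(W(-19.5,-94.3,124),Q)])
c=cam('wrist');X=cloud(c)
sel=(X[...,2]>128)&(X[...,2]<160)&(np.abs(X[...,0]-380)<18)&(np.abs(X[...,1]+305)<18);Z=X[sel]
k=least_squares(lambda p:np.linalg.norm(Z-p,axis=1)-12,[379,-305,140],loss='soft_l1').x;d=k[:2]-O;print(len(Z),k,d@ex,d@ey)
E
```

```text
11.8 [ 377.36780571 -307.18642265  210.12303884] [0.3 0.1 0. ] 42.5827103337394
[0.071, 8.613, 0.066, -0.005, -0.003, -0.001]
828 [ 376.67457074 -305.81382896  138.47439938] -19.708189098741766 -95.44866712698406
```

Request:
{"api": "drive_tool", "payload": {
  "moves": [
    [0, 3, 0.1, 0, 0, 0, 0],
    [0, 6, 0.12, 0, 0, 0, 0],
    [-0.05, 7.5, 0.12, 0, 0, 0, 0],
    [-0.05, 8.7, 0.12, 0, 0, 0, 0],
    [-0.05, 8.7, 0.12, 0, 0, 0, 0],
    [-0.05, 8.7, 0.12, 0, 0, 0, -0.6],
    [-0.05, 8.7, 0.12, 0, 0, 0, -0.8],
    [-0.05, 8.7, 0.12, 0, 0, 0, -0.8],
    [-0.05, 8.7, 0.12, 0, 0, 0, -0.8],
    [-0.05, 8.7, 0.12, 0, 0, 0, -0.8]
  ],
  "squeeze": 30
}}

```text
time: 12.85
ee_pos: [377.3, -306.3, 124.6]
eef_rot: [-1.565, -0.118, 0.117]
wrist_force: [1.1, 2.9, 3.2]
width: 22.0
```

```bash
python3 - <<'E'
from kin import *
s,M=tool();print(s['time'],s['ee_pos'],s['wrist_force'].round(1),s['width'])
p=s['ee_pos'];u2=np.array([np.cos(a_+np.radians(7.6)),np.sin(a_+np.radians(7.6)),0])
th0=np.radians(127)
ts=[]
for th in np.linspace(th0,np.radians(31.5),17)[1:]:
    ts.append((p+72*(np.cos(th)-np.cos(th0))*u2+[0,0,72*(np.sin(th)-np.sin(th0))],M))
rows(ts)
E
```

```text
12.85 [ 377.33262751 -306.30716505  124.55970338] [1.1 2.9 3.2] 22.041215816449583
[0.002, -0.421, -0.62, 0.0, 0.0, 0.0]
[0.004, -0.776, -1.281, 0.0, 0.0, 0.0]
[0.006, -1.059, -1.975, 0.0, 0.0, 0.0]
[0.008, -1.27, -2.694, 0.0, 0.0, 0.0]
[0.01, -1.404, -3.432, 0.0, 0.0, 0.0]
[0.012, -1.46, -4.18, 0.0, 0.0, 0.0]
[0.014, -1.439, -4.929, 0.0, 0.0, 0.0]
[0.016, -1.34, -5.672, 0.0, 0.0, 0.0]
[0.018, -1.164, -6.401, 0.0, 0.0, 0.0]
[0.02, -0.913, -7.107, 0.0, 0.0, 0.0]
[0.021, -0.591, -7.784, 0.0, 0.0, 0.0]
[0.023, -0.199, -8.424, 0.0, 0.0, 0.0]
[0.024, 0.257, -9.019, 0.0, 0.0, 0.0]
[0.025, 0.772, -9.563, 0.0, 0.0, 0.0]
[0.026, 1.341, -10.052, 0.0, 0.0, 0.0]
[0.027, 1.958, -10.478, 0.0, 0.0, 0.0]
```

Request:
{"api": "drive_tool", "payload": {
  "moves": [
    [0, -0.42, -0.62, 0, 0, 0, -0.8],
    [0, -0.78, -1.28, 0, 0, 0, -0.8],
    [0, -1.06, -1.98, 0, 0, 0, -0.8],
    [0, -1.27, -2.7, 0, 0, 0, -0.8],
    [0, -1.4, -3.43, 0, 0, 0, -0.8],
    [0, -1.46, -4.18, 0, 0, 0, -0.8],
    [0, -1.44, -4.93, 0, 0, 0, -0.8],
    [0, -1.34, -5.67, 0, 0, 0, -0.8],
    [0, -1.16, -6.4, 0, 0, 0, -0.8],
    [0, -0.91, -7.1, 0, 0, 0, -0.8],
    [0, -0.75, -7.45, 0, 0, 0, -0.8],
    [0, -0.75, -7.45, 0, 0, 0, -0.8]
  ]
}}

```text
time: 14.05
ee_pos: [388.0, -381.4, 131.4]
eef_rot: [-1.566, -0.117, 0.118]
wrist_force: [0.1, -0.5, 1.0]
width: 8.8
```

```bash
python3 - <<'E'
from kin import *
s,M=tool();print(s['time'],s['ee_pos'],s['wrist_force'].round(1),s['width'])
c=cam('side');crop(c,'j',190,200,320,330,5)
E
```

```text
14.05 [ 388.01438631 -381.44113963  131.4326306 ] [ 0.1 -0.5  1. ] 8.833580626417874
```

View pics/j.png

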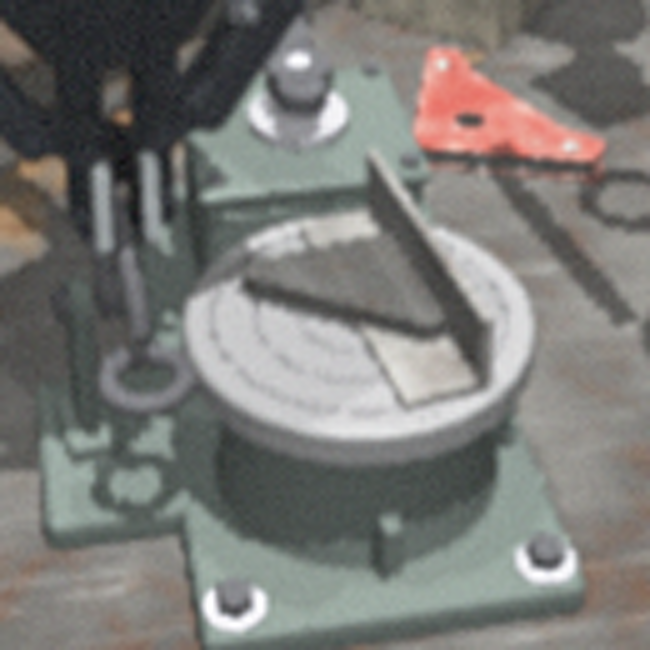

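Request:
{"api": "drive_tool", "payload": {
  "moves": [
    [0, 0, 0, 0, 0, 0, 0],
    [0, 0, 0, 0, 0, 0, 0],
    [0, 0, 0, 0, 0, 0, 0],
    [0, 0, 0, 0, 0, 0, 0],
    [0, -4, 0, 0, 0, 0, 0],
    [0, -8, 0, 0, 0, 0, 0],
    [0, -11, -2, 0, 0, 0, 0],
    [0, -11, -2, 0, 0, 0, 0],
    [0, -11, -2, 0, 0, 0, 0]
  ]
}}

```text
time: 15.0
ee_pos: [391.1, -400.4, 241.5]
eef_rot: [-1.565, -0.118, 0.117]
wrist_force: [-0.2, 0.5, -0.1]
width: 42.9
```

```bash
python3 - <<'E'
from kin import *
s,M=tool();print(s['time'],s['ee_pos'],s['wrist_force'].round(1),s['width'])
c=cam('wrist');X=cloud(c);img=c['image'].astype(int)
l0=(X[...,:2]-O)@ex;l1=(X[...,:2]-O)@ey
m=(np.abs(l1+88)<22)&(l0>-45)&(l0<110)&(X[...,2]>84)&(X[...,2]<175)
print(m.sum())
for x in range(-40,110,6):
    k=m&(l0>=x)&(l0<x+6)
    if k.sum():print(x,k.sum(),'zmax',np.percentile(X[k][:,2],95).round(),'y',l1[k].min().round(),l1[k].max().round(),'brightness',img[k].mean().round())
crop(c,'k',0,0,512,384,1.5)
E
```

```text
15.0 [ 391.13812177 -400.35361384  241.48177126] [-0.2  0.5 -0.1] 42.87822919642886
2366
-28 40 zmax 108.0 y -99.0 -92.0 brightness 58.0
-22 66 zmax 117.0 y -99.0 -92.0 brightness 62.0
-16 73 zmax 123.0 y -98.0 -90.0 brightness 65.0
-10 81 zmax 127.0 y -97.0 -89.0 brightness 71.0
-4 81 zmax 130.0 y -97.0 -89.0 brightness 73.0
2 82 zmax 133.0 y -96.0 -88.0 brightness 73.0
8 80 zmax 135.0 y -95.0 -87.0 brightness 73.0
14 135 zmax 136.0 y -107.0 -85.0 brightness 74.0
20 279 zmax 161.0 y -110.0 -80.0 brightness 65.0
26 366 zmax 165.0 y -110.0 -77.0 brightness 57.0
32 276 zmax 166.0 y -108.0 -77.0 brightness 53.0
38 153 zmax 164.0 y -98.0 -77.0 brightness 53.0
44 9 zmax 159.0 y -91.0 -84.0 brightness 66.0
50 42 zmax 128.0 y -89.0 -66.0 brightness 102.0
56 83 zmax 124.0 y -94.0 -66.0 brightness 102.0
62 154 zmax 118.0 y -98.0 -66.0 brightness 110.0
68 105 zmax 110.0 y -99.0 -66.0 brightness 109.0
74 70 zmax 87.0 y -99.0 -66.0 brightness 115.0
80 103 zmax 87.0 y -98.0 -66.0 brightness 113.0
86 88 zmax 87.0 y -95.0 -70.0 brightness 117.0
```

```bash
python3 - <<'E'
from kin import *
s,M=tool()
c=load('wrist');X=cloud(c)
l0=(X[...,:2]-O)@ex;l1=(X[...,:2]-O)@ey
Z=X[(np.abs(l1+88)<13)&(l0>18)&(l0<50)&(X[...,2]>146)&(X[...,2]<175)]
k=least_squares(lambda p:np.linalg.norm(Z-p,axis=1)-12,[389,-357,152],loss='soft_l1');d=k.x[:2]-O;print(len(Z),np.abs(k.fun).mean(),k.x,d@ex,d@ey)
K=k.x;rows([(K-[0,0,21],M)])
k0=np.array([-19.7,-95.45]);k1=np.array([d@ex,d@ey]);v=k1-k0;print('plane ang',np.degrees(np.arctan2(v[1],v[0])))
# pivot from two knob positions: z=81,r=72
for z,l in((138.5,k0),(K[2],k1)):print('horiz from pivot',np.sqrt(72**2-(z-81)**2),l)
E
```

```text
813 0.39389786125805565 [ 385.26673888 -359.2334834   153.06257726] 33.87333800881979 -87.93170052889432
[0.069, 10.829, 3.998, 0.0, 0.0, 0.0]
plane ang 7.9885238776114615
horiz from pivot 43.333012819327486 [-19.7  -95.45]
horiz from pivot nan [ 33.87333801 -87.93170053]<stdin>:10: RuntimeWarning: invalid value encountered in sqrt
```

```bash
python3 - <<'E'
from kin import *
c=load('wrist');X=cloud(c)
l=np.stack([(X[...,:2]-O)@ex,(X[...,:2]-O)@ey,X[...,2]],-1)
# sickle
t=np.radians(7.9);u=np.array([np.cos(t),np.sin(t)])
m=(np.abs(l[...,1]-(-95.45+(l[...,0]+19.7)*np.tan(t)))<3)&(l[...,0]>-35)&(l[...,0]<75)&(l[...,2]>95)&(l[...,2]<137)&~((l[...,0]>16)&(l[...,0]<50))
S=l[m];s=S[:,:2]@u
o=least_squares(lambda p:np.hypot(s-p[0],S[:,2]-p[1])-p[2],[35,81,54],loss='soft_l1');print(len(S),o.x,np.abs(o.fun).mean())
n=np.array([-u[1],u[0]]);off=np.median(S[:,:2]@n)
pv=o.x[0]*u+off*n;mo=pv+50*u;print('pivot',pv,'mouth',mo)
# fixed z=81,r=53.8
o=least_squares(lambda p:np.hypot(s-p[0],S[:,2]-81)-p[1],[35,54],loss='soft_l1');pv=o.x[0]*u+off*n;print(o.x,'pivot',pv,'mouth',pv+50*u)
r_=np.hypot(l[...,0]-75,l[...,1]+82)
m=(r_<24)&(l[...,2]>76)&(l[...,2]<90)&(np.hypot(l[...,0]-63.2,l[...,1]+2)>66)&(r_>7)
P=l[m];v,uu=np.where(m);print(len(P),P.min(0),P.max(0))
q=least_squares(lambda p:np.sqrt((np.hypot(P[:,0]-p[0],P[:,1]-p[1])-14)**2+(P[:,2]-p[2])**2)-4,[75,-82,81],loss='soft_l1');print('eye torus fit',q.x,np.abs(q.fun).mean())
for d in range(-180,180,30):
    a=np.degrees(np.arctan2(P[:,1]-q.x[1],P[:,0]-q.x[0]));print(d,((a>=d)&(a<d+30)).sum(),end=' ')
E
```

```text
520 [11.54317927 81.94142436 53.33390217] 0.5224341540689851
pivot [ 24.05258189 -89.35335059] mouth [ 73.57805505 -82.48112329]
[11.56476958 54.05963451] pivot [ 24.07396729 -89.35038312] mouth [ 73.59944046 -82.47815582]
568 [ 58.64866362 -99.44635143  80.09771726] [ 92.36961782 -65.94267961  87.90669205]
eye torus fit [ 74.93290248 -82.02376611  81.87812618] 0.47383432191922104
-180 4 -150 60 -120 57 -90 58 -60 51 -30 54 0 52 30 55 60 49 90 36 120 60 150 32
```

Request:
{"api": "drive_tool", "payload": {
  "moves": [
    [0, 0, 2, 0, 0, 0, 0],
    [0, 0, 4, 0, 0, 0, 0],
    [0, 3, 4, 0, 0, 0, 0],
    [0, 6, 4, 0, 0, 0, 0],
    [0, 8.5, 4, 0, 0, 0, 0],
    [0, 10.5, 4, 0, 0, 0, 0],
    [0.05, 10.9, 4, 0, 0, 0, 0],
    [0.05, 10.9, 4, 0, 0, 0, 0],
    [0.05, 10.9, 4, 0, 0, 0, -0.6],
    [0.05, 10.9, 4, 0, 0, 0, -0.8],
    [0.05, 10.9, 4, 0, 0, 0, -0.8],
    [0.05, 10.9, 4, 0, 0, 0, -0.8]
  ],
  "squeeze": 30
}}

```text
time: 16.25
ee_pos: [386.0, -360.5, 133.2]
eef_rot: [-1.565, -0.118, 0.117]
wrist_force: [2.2, 0.9, 2.4]
width: 22.1
```

```bash
python3 - <<'E'
from kin import *
s,M=tool();print(s['time'],s['ee_pos'],s['wrist_force'].round(1),s['width'])
p=s['ee_pos'];u2=np.array([np.cos(a_+np.radians(7.9)),np.sin(a_+np.radians(7.9)),0])
th0=np.radians(82)
rows([(p+72*(np.cos(th)-np.cos(th0))*u2+[0,0,72*(np.sin(th)-np.sin(th0))],M) for th in np.radians([75,70,65,60,55,50,45,40,36,32,30])])
E
```

```text
16.25 [ 386.04813512 -360.45844999  133.16102791] [2.2 0.9 2.4] 22.099400345543586
[0.007, 0.173, -0.862, 0.0, 0.0, 0.0]
[0.011, 0.361, -1.461, 0.0, 0.0, 0.0]
[0.016, 0.6, -2.042, 0.0, 0.0, 0.0]
[0.02, 0.889, -2.6, 0.0, 0.0, 0.0]
[0.024, 1.225, -3.13, 0.0, 0.0, 0.0]
[0.027, 1.607, -3.629, 0.0, 0.0, 0.0]
[0.031, 2.03, -4.093, 0.0, 0.0, 0.0]
[0.033, 2.492, -4.519, 0.0, 0.0, 0.0]
[0.036, 2.887, -4.829, 0.0, 0.0, 0.0]
[0.037, 3.303, -5.111, 0.0, 0.0, 0.0]
[0.038, 3.519, -5.241, 0.0, 0.0, 0.0]
```

Request:
{"api": "drive_tool", "payload": {
  "moves": [
    [0, 0.07, -0.43, 0, 0, 0, -0.8],
    [0, 0.17, -0.86, 0, 0, 0, -0.8],
    [0, 0.26, -1.16, 0, 0, 0, -0.8],
    [0, 0.36, -1.46, 0, 0, 0, -0.8],
    [0, 0.47, -1.75, 0, 0, 0, -0.8],
    [0, 0.6, -2.04, 0, 0, 0, -0.8]
  ]
}}

```text
time: 16.85
ee_pos: [389.2, -380.7, 126.3]
eef_rot: [-1.565, -0.118, 0.117]
wrist_force: [4.4, 1.9, 4.7]
width: 22.2
```

Request:
{"api": "drive_tool", "payload": {
  "moves": [
    [0, 0.14, -0.29, 0, 0, 0, -0.8],
    [0, 0.29, -0.56, 0, 0, 0, -0.8],
    [0, 0.46, -0.83, 0, 0, 0, -0.8],
    [0, 0.63, -1.09, 0, 0, 0, -0.8],
    [0, 0.81, -1.34, 0, 0, 0, -0.8],
    [0, 1.0, -1.59, 0, 0, 0, -0.8],
    [0, 1.21, -1.82, 0, 0, 0, -0.8],
    [0, 1.43, -2.05, 0, 0, 0, -0.8],
    [0, 1.66, -2.27, 0, 0, 0, -0.8],
    [0, 1.89, -2.48, 0, 0, 0, -0.8]
  ]
}}

```text
time: 17.85
ee_pos: [393.0, -404.8, 106.9]
eef_rot: [-1.564, -0.118, 0.117]
wrist_force: [7.0, -0.0, 2.5]
width: 22.3
```

Request:
{"api": "drive_tool", "payload": {
  "moves": [
    [0, 0.2, -0.16, 0, 0, 0, -0.8],
    [0, 0.4, -0.31, 0, 0, 0, -0.8],
    [0, 0.6, -0.45, 0, 0, 0, -0.8],
    [0, 0.81, -0.59, 0, 0, 0, -0.8],
    [0, 0.95, -0.66, 0, 0, 0, -0.8],
    [0, 1.05, -0.72, 0, 0, 0, -0.8],
    [0, 1.05, -0.72, 0, 0, 0, -0.8]
  ]
}}

```text
time: 18.55
ee_pos: [394.1, -412.1, 96.4]
eef_rot: [-1.565, -0.119, 0.117]
wrist_force: [7.8, -0.7, 0.9]
width: 22.1
```

Request:
{"api": "drive_tool", "payload": {
  "moves": [
    [0, 0, 0, 0, 0, 0, -0.25],
    [0, 0, 0, 0, 0, 0, -0.25],
    [0, 0, 0, 0, 0, 0, -0.25],
    [0, -3, 0, 0, 0, 0, -0.25],
    [0, -7, 0, 0, 0, 0, -0.25],
    [0, -11, 0, 0, 0, 0, -0.25],
    [0, -14, -2.5, 0, 0, 0, -0.25],
    [0, -14, -2.5, 0, 0, 0, -0.25],
    [0, -14, -2.5, 0, 0, 0, -0.25]
  ]
}}

```text
time: 19.45
ee_pos: [396.8, -437.4, 236.7]
eef_rot: [-1.565, -0.117, 0.118]
wrist_force: [-0.3, 0.2, -0.2]
width: 32.1
```

```bash
python3 - <<'E'
from kin import *
s,M=tool();print(s['time'],s['ee_pos'],s['wrist_force'].round(1),s['width'])
c=cam('wrist');X=cloud(c)
l=np.stack([(X[...,:2]-O)@ex,(X[...,:2]-O)@ey,X[...,2]],-1)
m=(np.hypot(l[...,0]-84,l[...,1]+82)<14)&(l[...,2]>108)&(l[...,2]<140);Z=l[m];print(len(Z))
k=least_squares(lambda p:np.linalg.norm(Z-p,axis=1)-12,[84,-81,119],loss='soft_l1');print('knob',k.x,np.abs(k.fun).mean())
pv=np.array([24.06,-89.35]);h=np.hypot(*(k.x[:2]-pv));print('horiz',h,'angle',np.degrees(np.arctan2(k.x[2]-81.9,h)),'hook',np.arctan2(k.x[2]-81.9,h)-np.arctan2(38,61))
rows([((np.r_[O+k.x[0]*ex+k.x[1]*ey,k.x[2]+30]),M)])
crop(c,'l',0,0,512,384,1.5)
E
```

```text
19.45 [ 396.84996204 -437.39634392  236.66780582] [-0.3  0.2 -0.2] 32.13074831487449
663
knob [ 84.05577927 -80.85776342 120.48530478] 0.44952814501121574
horiz 60.5938248661817 angle 32.48841709776209 hook 0.009905456957773229
[0.103, 8.491, 2.67, -0.003, 0.0, -0.001]
```

View pics/l.png

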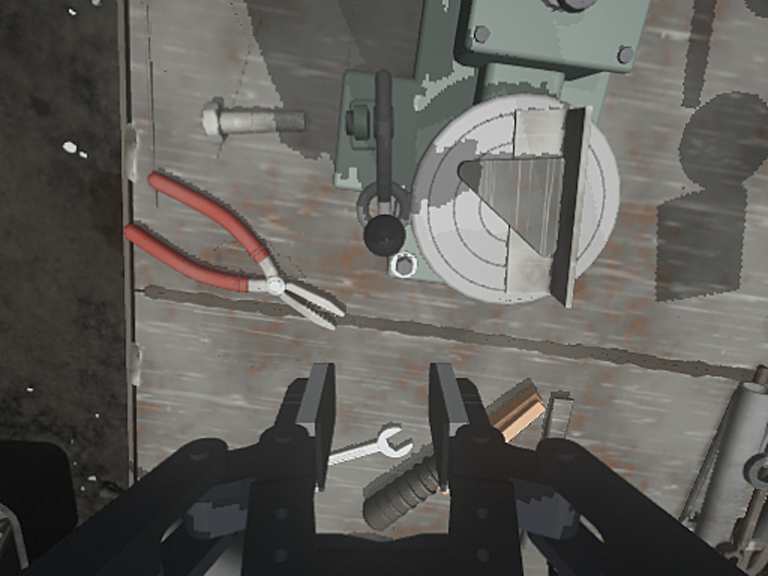

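Request:
{"api": "drive_tool", "payload": {
  "moves": [
    [0.1, 0, 1.3, 0, 0, 0, -1],
    [0.1, 0, 2.6, 0, 0, 0, -1],
    [0.1, 0, 2.6, 0, 0, 0, -1],
    [0.1, 4, 2.6, 0, 0, 0, -1],
    [0.1, 7, 2.6, 0, 0, 0, -1],
    [0.1, 9, 2.6, 0, 0, 0, -1],
    [0.1, 10, 2.6, 0, 0, 0, -1],
    [0.1, 10.2, 2.6, 0, 0, 0, -1],
    [0.1, 10.3, 2.6, 0, 0, 0, -1],
    [0.1, 10.4, 2.6, 0, 0, 0, -1],
    [0.1, 10.4, 2.6, 0, 0, 0, -1]
  ]
}}

```text
time: 20.6
ee_pos: [394.6, -411.3, 133.7]
eef_rot: [-1.566, -0.118, 0.118]
wrist_force: [0.1, 0.7, -0.0]
width: -0.2
```

Request:
{"api": "drive_tool", "payload": {
  "moves": [
    [0, 0.1, 0, 0, 0, 0, -1],
    [0, 0.15, 0, 0, 0, 0, -1],
    [0, 0.2, 0, 0, 0, 0, -1],
    [0, 0.25, 0, 0, 0, 0, -1],
    [0, 0.25, 0, 0, 0, 0, -1]
  ]
}}

```text
time: 21.1
ee_pos: [394.5, -411.4, 130.8]
eef_rot: [-1.566, -0.118, 0.118]
wrist_force: [-0.7, -1.0, 4.2]
width: -0.2
```

Request:
{"api": "drive_tool", "payload": {
  "moves": [
    [0, 0.05, 0, 0, 0, 0, -1],
    [0, 0.1, 0, 0, 0, 0, -1],
    [0, 0.1, 0, 0, 0, 0, -1]
  ]
}}

```text
time: 21.4
ee_pos: [394.6, -411.6, 130.5]
eef_rot: [-1.566, -0.118, 0.118]
wrist_force: [-1.0, 1.1, 10.4]
width: 0.3
```

Request:
{"api": "drive_tool", "payload": {
  "moves": [
    [0, -3, 0, 0, 0, 0, -1],
    [0, -7, 0, 0, 0, 0, -1],
    [0, -11, -2, 0, 0, 0, -1],
    [0, -13, -4, 0, 0, 0, -1],
    [0, -13, -4, 0, 0, 0, -1],
    [0, -13, -4, 0, 0, 0, -1]
  ]
}}

```text
time: 22.0
ee_pos: [399.9, -450.0, 257.7]
eef_rot: [-1.562, -0.117, 0.118]
wrist_force: [0.2, 0.3, 0.1]
width: -0.3
```

```bash
python3 - <<'E'
from kin import *
s,M=tool();print(s['time'],s['ee_pos'],s['wrist_force'].round(1))
c=cam('wrist');X=cloud(c)
l=np.stack([(X[...,:2]-O)@ex,(X[...,:2]-O)@ey,X[...,2]],-1)
Z=l[(np.hypot(l[...,0]-84,l[...,1]+82)<14)&(l[...,2]>108)&(l[...,2]<140)]
k=least_squares(lambda p:np.linalg.norm(Z-p,axis=1)-12,[84,-81,119],loss='soft_l1');print('knob',len(Z),k.x)
P=l[(np.hypot(l[...,0]-75,l[...,1]+82)<24)&(l[...,2]>76)&(l[...,2]<90)&(np.hypot(l[...,0]-63.2,l[...,1]+2)>66)&(np.hypot(l[...,0]-75,l[...,1]+82)>7)]
q=least_squares(lambda p:np.sqrt((np.hypot(P[:,0]-p[0],P[:,1]-p[1])-14)**2+(P[:,2]-p[2])**2)-4,[75,-82,81],loss='soft_l1');print('eye',q.x,len(P))
b=load('top');t=cam('top');g=cv2.absdiff(b['image'],t['image']).max(-1)
print('tin/square change', (g[120:190,140:270]>40).sum(), (g[120:190,140:270]>40).mean())
S=cloud(cam('side'));ls=np.stack([(S[...,:2]-O)@ex,(S[...,:2]-O)@ey,S[...,2]],-1)
h=ls[(np.hypot(ls[...,0]+62.7,ls[...,1])<70)&(ls[...,2]>150)&(ls[...,2]<230)]
for z in range(150,230,10):
    w=h[(h[:,2]>=z)&(h[:,2]<z+10)];print(z,len(w),np.median(w,0).round(1) if len(w) else '')
E
```

```text
22.0 [ 399.9029959  -449.97817836  257.74359395] [0.2 0.3 0.1]
knob 593 [ 84.47276034 -80.87592081 119.78231406]
eye [ 75.47948502 -81.89376964  81.91059547] 389
tin/square change 1342 0.14747252747252748
150 33 [-101.6   -0.   155.7]
160 36 [-101.8   -0.   164.7]
170 38 [-100.8   -0.2  175.5]
180 38 [-100.5   -0.   184.9]
190 29 [-99.7   2.  194.8]
200 13 [-100.     6.4  204. ]
210 1 [-103.8    9.2  210.5]
220 0
```

```bash
python3 - <<'E'
from h import *
t=cv2.resize(load('top')['image'],None,fx=1.5,fy=1.5);a=cv2.imread('pics/a.png')
g=cv2.absdiff(t,a).max(-1);print('tin',(g[185:280,215:320]>45).mean(),'square',(g[218:282,320:395]>45).mean())
from plant import finish_job
print(finish_job())
E
```

```text
tin 0.0 square 0.0
the job is handed in; nothing more can be done
None
```

The positioner is set for tacking and the job is handed in, at about 22 s of the 56 s allowed. I folded the handle out to its stop and wound the crank counter-clockwise about 0.73 turn until the eye was under the hook. Then I swung the hook over by its knob, pressed it down onto its stop and backed the arm clear.

**Last checks**
- **Handle:** it stands upright after release.
- **Eye:** just before the hook went down, the eye measured about 1.4 mm from the hook mouth. After closing, it read about 2 mm from that same mouth point. The hole allows about 6 mm each way around the hook bar.
- **Hook:** the knob ended 119.8 mm above the bench, against 119 mm when closed. It pushed back firmly at about 10 N, so I take it to be fully home.
- **Tin and square:** unchanged when compared with the first top picture.
- **Arm:** it is touching nothing, and the wrist force is close to zero.

**What went less well**
- **Joint 2 limit:** on the first retreat past the lamp, joint 2 was held at its range limit, reading -0.891 against -0.89. I backed off it straight away.
- **Knob slip:** the first grip slipped off the knob partway through the swing, leaving the hook up and clear of the eye. I measured again and gripped the knob lower down to finish.
- **Measurement spread:** different views put the eye's offset from the mouth between 1.4 and 3 mm, and I did not trim the crank further.

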